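# Clamp the preserving jar and stand the tongs and spatula in it

## Task

Slide the blue jaw of the jar clamp up to the glass jar until the jar sits snug between both V-blocks, then press the red cam lever fully down to lock the jaw. After that, stand the aluminium tongs and the wooden spatula in the jar, both with the handle end (the end now resting low on the drainer) down, lowering them in rather than dropping them; leaning on the rim is fine. Do not tip the jar, and leave the saucer, the yellow sieve and the loose steel lid where they are.

Things in the scene. Friction and masses are not known exactly. Their poses are not given: they have to be found in the camera images.
- clamp: fixed wooden board of the jar clamp, 130 mm (its x) by 345 mm (its y, from y = -182 to +162), 15 mm thick, origin on the table at x = 0 of the board. Its y axis is the sliding direction, towards the fixed wooden V-block at the +y end (block 55 mm tall above the board, reaching up to 50 mm either side in x)
- seat (a point): point on the board's top face (15 mm above the table) where the jar's axis stands when the jar is seated in the fixed V-block
- jaw (a joint): travel of the blue jaw along the board's +y, in m; 0 is far from the fixed block, about 0.080 is snug on the seated jar. Friction about 2.5 N, plus about 3 to 4 N once it pushes the jar along the board. The jaw carries a V-block 55 mm tall, the push tab and the lever
- jaw_tab (a point): centre of the top of the blue push tab of the jaw, 83 mm above the table; the tab is 14 mm thick along the sliding direction, 50 mm wide across it and 60 mm tall, can be pinched from above or pushed from behind; it stands 150 mm behind (-y) the centre of the jaw's V, and the lever's plane lies 55 mm ahead (+y) of it
- jaw_v (a point): centre of the jaw's V on the board's top face; it coincides with the axis of a 90 mm jar touching the V, and with point seat when the jaw is home
- lever (a joint): angle of the red cam lever in rad: 0 raised and free (58 degrees above level), 0.95 to 0.98 fully down and locked (about level). It swings in the board's x-z plane; pressing its knob down moves the knob down and towards the board's -x. It stays where it is left; the second half takes about 5 to 8 N at the knob, and when it is down the cam grips the board and holds the jaw against some 20 N
- lever_knob (a point): centre of the red ball knob (22 mm diameter) at the lever's end, 80 mm from the pivot; the lever bar is 12 mm thick
- lever_pivot (a point): pivot of the lever, on its axis, 31 mm above the table; it rides on the jaw
- jar: loose open straight glass jar, 90 mm outside and 82 mm inside diameter, 120 mm tall, base 6 mm thick, about 0.45 kg, standing on the clamp board; origin at the centre of its underside, z up along its axis
- jar_mouth (a point): centre of the jar's open mouth, level with its rim (120 mm above its underside)
- drainer: fixed white plastic drainer with two lanes side by side along its y, 92 mm apart; its plate, 190 mm wide, slopes up 25 degrees towards its +x and ends 120 mm up the slope from the lip at which the tools' lower ends rest, so the upper 80 mm of each tool stands out freely; origin on the table, lip at x = -70 mm, 26 mm above the table
- tongs: loose rigid aluminium kitchen tongs, latched shut, 200 mm long, 26 mm wide (32 mm over the last 35 mm at the tips), 13 mm thick, about 0.09 kg. Origin at the end of the rounded bow (handle end) on the underside; x runs along the length to the tips, z is the upper flat face. Starts on the drainer, bow end low at the lip, tips up
- tongs_foot (a point): end of the tongs' handle (bow) end, mid-thickness
- tongs_head (a point): end of the tongs' tips, mid-thickness
- spatula: loose wooden spatula, 200 mm long: handle 20 mm wide and 14 mm thick for the first 160 mm, then a flat head 46 mm wide, 7 mm thick, which clears the drainer; about 0.06 kg. Origin at the handle's end on the underside; x runs along the length to the head, z is the upper flat face. Starts on the drainer, handle end low at the lip, head up
- spatula_foot (a point): end of the spatula's handle, mid-thickness
- spatula_head (a point): end of the spatula's head, mid-thickness
- saucer: bystander: white ceramic saucer, 140 mm across, 20 mm high, origin centre of underside
- sieve: bystander: yellow plastic sieve, bowl 130 mm across and 50 mm high, origin at the centre of the bowl's underside, handle reaching 160 mm along its x
- lid: bystander: steel twist lid, 82 mm across, 12 mm high, origin centre of underside
Not all that is in view belongs to the job. Of the things that look like the tongs, the smaller one is meant. Several things have the shape of the spatula; the one meant has the colours described above.

How it is judged:
By the outcome, as a careful person would: the job done as asked, in the order asked, and still so for the second after the job is handed in, with the robot touching nothing.
It also fails if it takes over 72 s, if anything falls off the work surface, if the arm or the gripper's body presses on something with over 40 N, if the wrist force passes 120 N, or if a joint passes its speed limit or range.

## Robot

A 6-joint arm with a two-finger parallel gripper is mounted at the origin on the work surface. World frame = base frame: x ahead of the robot, y to its left, z up, the work surface at z = 0. Lengths are in m, angles in rad, forces in N, time in s.
With the tool pointing down it reaches from about 0.4 to 0.925 m from the base axis. Payload 3.4 kg.
Tool frame: the origin (TCP) lies between the finger pads; the fingertips stand 17 mm ahead of it and the grasp point (between the pads) lies 2 mm behind it; z points along the fingers, y is the direction in which the jaws open and shut (so a half turn about z gives the same grasp; the last joint's range is limited). The gripper opens to 85 mm and grips with 20 to 120 N. Pads are 22 mm wide; open, the fingers measure 114 mm over their backs; the gripper's body (76 mm by 85 mm) begins 54 mm behind the grasp point. The pads swing forward as they close: fully open they stand 13 mm farther back than shut.
Start: joints at [-1.373, 0.307, 1.506, -0, 1.328, -0.073], TCP at [0.154, -0.554, 0.248] pointing down, gripper open.
Joint ranges: [-3.12, 3.12], [-1.05, 2.28], [0.14, 2.33], [-1.42, 4.57], [0.1, 2.73], [-2.68, 2.68]. Speed limits (rad/s): [2.57, 2.57, 3.14, 3.14, 3.14, 3.14].

## Interface

Orientations are given as a unit quaternion [x, y, z, w].
In Python, from bench import * gives the robot as it stands.
- The arm moves only by the tool carry_out, never from a script. Its argument "plan" is a list of rows, each an object with "slide": the shift along the tool's x, y, z in cm, a list of three; "rot": the turn, a rotation vector about the tool's x, y, z in rad, a list of three; "hand": the finger opening in cm, from 0 to 8.54. A call has 1 to 8 rows; each row shifts and turns the commanded pose from where the row before left it, along the tool's axes as they then stand; what a row does not reach is not made up. A row lasts 1/10 s, in which the tool goes at most 50 mm and 8.59 degrees, less where a joint would pass 70% of its speed; a pose out of reach is approached as far as the arm can. A call with a gripper value outside its range is refused whole. The fingers move at their own pace and stop on an object; "newtons" is the grip in N (left out, the last holds). Time passes only in rows, so rows that do not move let the fingers close. It gives the time, the measured TCP pose, the force and the opening at its end, in the units of the state.
- get_state(): the state, without advancing time (a new reading comes with each control period).
- read_camera(name): name is "scene" or "top" or "wrist"; returns a dict with "img" (480x640x3 uint8, blue, green, red), "fov_y" (degrees; the focal length in pixels is half the picture's height over the tangent of half this angle, whatever the lens; pixels are square), "cx", "cy" (the principal point, pixels), "dist_coeffs" ([k1, k2, p1, p2, k3] as OpenCV has them; the pictures are not rectified), "rvec" (rotation vector, rad) and "tvec" (3), from world to camera coordinates, as OpenCV has them. Camera axes: x right, y down, z forward; pixel columns grow to the right and rows downward; lengths in m; the calibration is good to about 2 mm. A picture is of the moment at which its call begins. There is no depth.
- hand_in(): hands the job in, once; it reports no verdict.
Trained networks look in the newest picture that a camera, given by its name, has taken for a name from the list of things; names that differ only in an ending like _2 or _b are one class to them, and where a whole thing is asked for, a point or a joint stands for the part that bears it (a point fixed in the world has none). Each returns a list of dicts, best first, with "score" (0 to 1); they miss things now and then, are a little off and sometimes report something else, mostly with a low value. They report only what shows in the picture. A call takes as long as a camera call. They do not tell look-alikes from the thing itself.
- spot_in(camera, target): "extent" ([left, top, right, bottom] in pixels, round what is visible of it).
The state is a dict: "t": time; "joint_positions": joint angles; "joint_velocities": joint speeds; "joint_torque": joint torques, N m; "eef_pos": TCP position; "ee_rot": TCP orientation; "ft_force": force on the tool from outside, world axes, zero at the start; "ft_torque": the same for the moment, N m; "finger_gap": finger opening in m.
Only numpy, scipy, OpenCV 4.12 (cv2) and the standard library are available. Lean on these libraries where they do the work, as an engineer would, in place of code of your own. Each camera call takes 0.05 s, during which the arm holds its last target.

## Working session

There is one attempt and no reset: what is moved stays moved. The work goes in short steps, Python scripts to look and compute and a tool call to move; the robot and the scene stay as the last step left them, time stands still between calls to the robot, and variables do not carry over. Pictures are saved under pics/ and viewed, and the job is handed in when it is done.

Besides the shell and the picture viewer there is one more tool, called after "Call:" as a command line: name --argument value ..., lists and objects as JSON in quotes. carry_out: Moves the arm, as the interface text tells. Its arguments: {"type":"object","properties":{"plan":{"type":"array","items":{"type":"object","properties":{"slide":{"type":"array","items":{"type":"number"}},"rot":{"type":"array","items":{"type":"number"}},"hand":{"type":"number"}}}},"newtons":{"type":"number"}},"required":["plan"]}

```bash
ls -la; mkdir -p pics; python3 - <<'E'
from bench import *
import cv2, numpy as np
print(get_state())
for n in ["scene","top","wrist"]:
    c=read_camera(n); cv2.imwrite(f"pics/{n}0.png",c["img"]); print(n,{k:v for k,v in c.items() if k!="img"})
for n in ["scene","top"]:
  for t in ["clamp","jar","drainer","tongs","spatula","saucer","sieve","lid","lever_knob","jaw_tab"]:
    print(n,t,[(round(d["score"],2),[round(x) for x in d["extent"]]) for d in spot_in(n,t)])
E
```

```text
total 12
drwxr-xr-x  3 agent agent 4096 Dec  7 07:22 .
drwxr-xr-x 23 root  root  4096 Dec  7 07:22 ..
drwxr-xr-x  2 agent agent 4096 Dec  7 07:22 pics
{'t': 0.0, 'joint_positions': array([-1.37350192e+00,  3.07529989e-01,  1.50767586e+00, -2.21790388e-05,
        1.32842987e+00, -7.35050478e-02]), 'joint_velocities': array([ 0.00151883,  0.00076111,  0.00065001,  0.00156998,  0.00014165,
       -0.00085894]), 'joint_torque': array([-2.49789787e-05, -4.57552028e+01, -2.51914126e+01, -1.81103733e-04,
        1.33105583e-02, -4.04665570e-06]), 'eef_pos': array([ 0.15364642, -0.55338776,  0.24740473]), 'ee_rot': array([ 9.90846575e-01,  1.34988968e-01, -7.39292408e-05, -1.01891240e-03]), 'ft_force': array([ 0.83052272, -0.10845595, -0.84765542]), 'ft_torque': array([-0.00173058, -0.00467196, -0.00623619]), 'finger_gap': 0.08528814162670863}
scene {'fov_y': 52.151465121542095, 'cx': 320.6809980340887, 'cy': 232.46752310599723, 'dist_coeffs': array([-0.06315257,  0.        ,  0.        ,  0.        ,  0.        ]), 'rvec': array([ 2.20088846,  0.93860388, -0.41269306]), 'tvec': array([-0.4
[... 1170 characters left out ...]
0.65, [256, 236, 294, 264]), (0.44, [325, 218, 394, 237]), (0.32, [170, 280, 346, 423])]
scene jaw_tab [(0.78, [193, 315, 281, 399])]
top clamp [(0.69, [326, 196, 455, 256])]
top jar [(0.94, [358, 201, 395, 242])]
top drainer [(0.7, [213, 238, 288, 289])]
top tongs [(0.69, [221, 211, 243, 285]), (0.65, [178, 324, 275, 384])]
top spatula [(0.96, [157, 178, 228, 220]), (0.9, [260, 208, 276, 284]), (0.27, [221, 132, 297, 184])]
top saucer [(0.68, [396, 287, 448, 340])]
top sieve []
top lid [(0.81, [305, 280, 335, 310]), (0.23, [259, 208, 278, 284])]
top lever_knob [(0.56, [418, 214, 429, 237])]
top jaw_tab [(0.63, [392, 208, 445, 252]), (0.5, [221, 213, 241, 282]), (0.48, [220, 132, 296, 184])]
```

View pics/scene0.png

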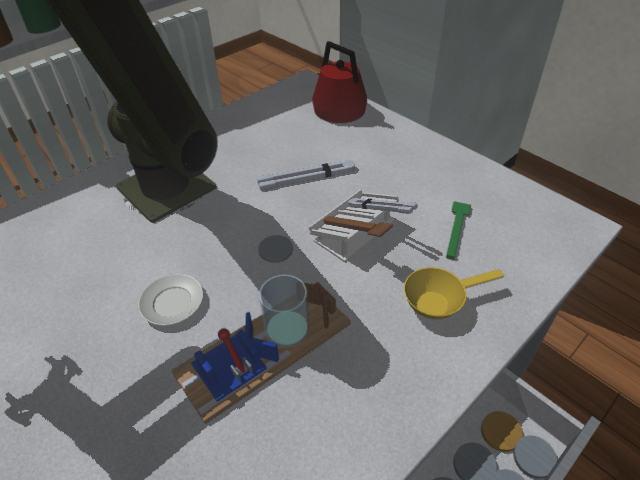

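View pics/top0.png

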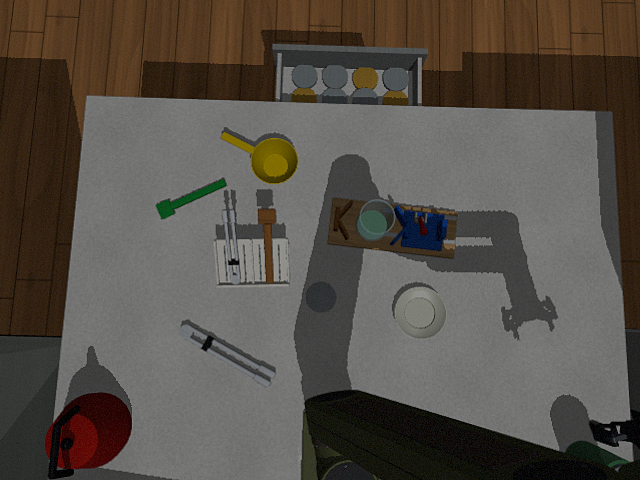

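View pics/wrist0.png

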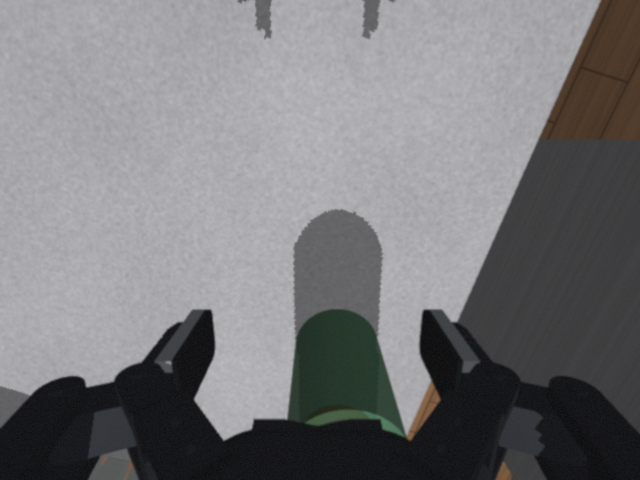

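The target tongs and spatula are on the drainer (top image about (232,250) and (268,245)). The clamp is at about (390,225) with its fixed block at image left (+y). A green bottle stands right beside and below the gripper. I'll zoom in next.

```bash
cat > h.py <<'E'
import cv2, numpy as np
def K(c):
    f=240/np.tan(np.radians(c["fov_y"])/2); return np.array([[f,0,c["cx"]],[0,f,c["cy"]],[0,0,1.]])
def ray(c,px):
    u=cv2.undistortPoints(np.array([[px]],float),K(c),c["dist_coeffs"])[0,0]
    R=cv2.Rodrigues(c["rvec"])[0]; o=-R.T@c["tvec"]; d=R.T@np.array([u[0],u[1],1]); return o,d/np.linalg.norm(d)
def at_z(c,px,z):
    o,d=ray(c,px); return o+d*(z-o[2])/d[2]
def proj(c,P):
    return cv2.projectPoints(np.atleast_2d(np.array(P,float)),c["rvec"],c["tvec"],K(c),c["dist_coeffs"])[0][:,0]
def crop(img,x0,y0,x1,y1,s,fn):
    cv2.imwrite(fn,cv2.resize(img[y0:y1,x0:x1],None,fx=s,fy=s,interpolation=cv2.INTER_CUBIC))
def tri(cs,pxs):
    A=np.zeros((3,3));b=np.zeros(3)
    for c,p in zip(cs,pxs):
        o,d=ray(c,p);M=np.eye(3)-np.outer(d,d);A+=M;b+=M@o
    return np.linalg.solve(A,b)
E
python3 - <<'E'
import cv2
from h import *
t=cv2.imread("pics/top0.png");s=cv2.imread("pics/scene0.png")
crop(t,320,185,470,265,5,"pics/tc.png"); crop(t,205,180,305,295,5,"pics/td.png")
crop(s,165,270,360,430,4,"pics/sc.png"); crop(s,300,180,430,270,6,"pics/sd.png")
E
```

```text
(no output)
```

View pics/tc.png

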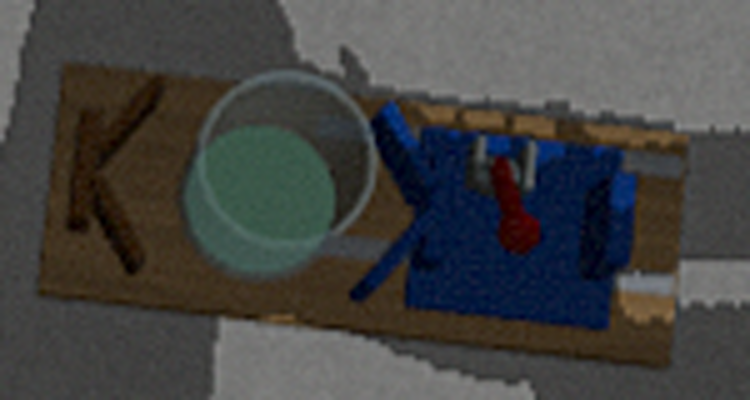

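View pics/td.png

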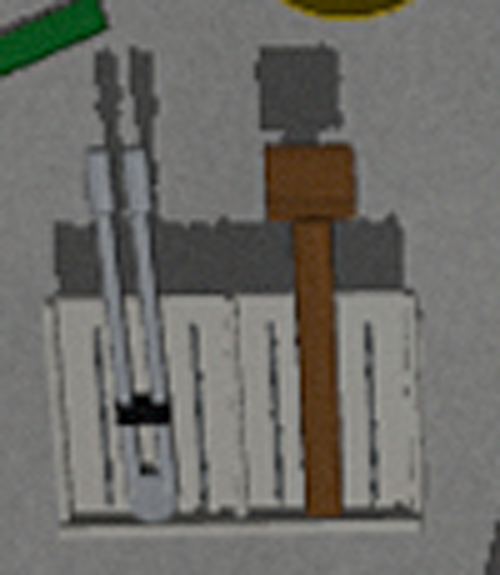

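View pics/sc.png

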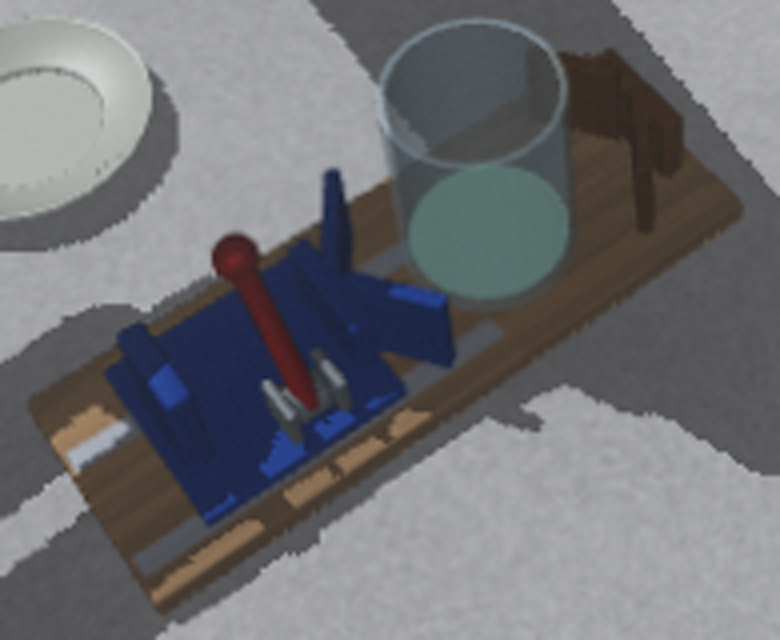

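View pics/sd.png

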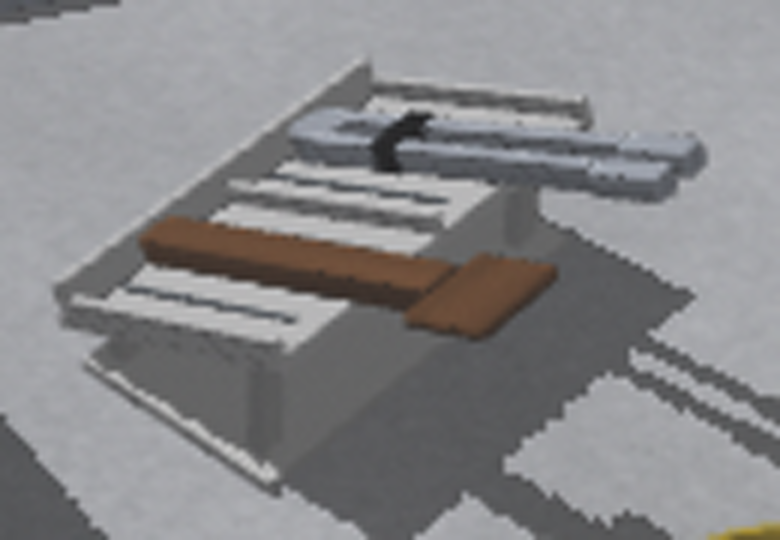

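```bash
python3 - <<'E'
from bench import *
from h import *
from scipy.optimize import least_squares
np.set_printoptions(precision=4,suppress=True)
T=read_camera("top");S=read_camera("scene")
tc=lambda u,v:(320+u/5-.4,185+v/5-.4); td=lambda u,v:(205+u/5-.4,180+v/5-.4)
sc=lambda u,v:(165+u/4-.4,270+v/4-.4); sd=lambda u,v:(300+u/6-.4,180+v/6-.4)
# clamp fit: corners on top face
C=np.array([[.065,.162],[.065,-.182],[-.065,-.182],[-.065,.162]])
pt=[tc(63,62),tc(687,133),tc(669,366),tc(40,295)]
for p in pt: print(at_z(T,p,.015))
ps=[sc(742,207),sc(158,608),sc(30,402)]
for p in ps: print('S',at_z(S,p,.015))
Cs=np.array([C[0],C[1],C[2]])
def W(q,X): 
    c,s=np.cos(q[2]),np.sin(q[2]);return np.c_[q[0]+c*X[:,0]-s*X[:,1],q[1]+s*X[:,0]+c*X[:,1],np.full(len(X),.015)]
f=lambda q:np.r_[(proj(T,W(q,C))-pt).ravel(),(proj(S,W(q,Cs))-ps).ravel()]
r=least_squares(f,[.8,-.2,0]);print('clamp',r.x,r.fun.round(1))
q=r.x;c,s=np.cos(q[2]),np.sin(q[2])
def loc(p): return np.array([[c,s],[-s,c]])@(p[:2]-q[:2])
for n,a,b in [("rim",tc(289,158),sc(472,92)),("knob",tc(519,232),sc(235,257))]:
    P=tri([T,S],[a,b]);print(n,P,loc(P), proj(T,P)-a,proj(S,P)-b)
print('rim z .135',at_z(T,tc(289,158),.135),loc(at_z(T,tc(289,158),.135)))
P=at_z(T,tc(622,222),.083);print('tab',P,loc(P))
# tools: tri
for n,a,b in [("sp foot",td(323,515),sd(143,240)),("sp headL/R tip",td(310,143),sd(520,295)),("to foot",td(152,520),sd(292,133)),("to head",td(117,147),sd(685,165))]:
    P=tri([T,S],[a,b]);print(n,P, proj(T,P)-a,proj(S,P)-b)
for p in [td(62,530),td(420,525)]: print('lip',at_z(T,p,.026))
for p in [td(48,295),td(415,290)]: print('top',at_z(T,p,.026+.12*np.sin(.436)))
P=at_z(T,(318,295.5),.012);print('lid',P,at_z(T,(275,160),.05),at_z(T,(420,312),.02))
print('cam',[-cv2.Rodrigues(x["rvec"])[0].T@x["tvec"] for x in(T,S)])
E
```

```text
[0.6675 0.0417 0.015 ]
[ 0.6381 -0.3006  0.015 ]
[ 0.5096 -0.2895  0.015 ]
[0.5381 0.051  0.015 ]
S [0.6737 0.0381 0.015 ]
S [ 0.6441 -0.3028  0.015 ]
S [ 0.5155 -0.2897  0.015 ]
clamp [ 0.5924 -0.1151 -0.083 ] [ 0.3 -1.1  0.4 -1.4  0.6 -1.  -0.3 -1.1 -0.1 -1.7 -0.2 -1.2 -1.4 -0.6]
rim [ 0.595  -0.0673  0.1318] [-0.0014  0.0478] [[-0.262  -0.1873]] [[-0.4235  0.0575]]
knob [ 0.5674 -0.1905  0.0932] [-0.0186 -0.0773] [[-0.1352 -0.0797]] [[-0.2161  0.0264]]
rim z .135 [ 0.5939 -0.0675  0.135 ] [-0.0024  0.0475]
tab [ 0.5758 -0.2463  0.083 ] [-0.0056 -0.1321]
sp foot [0.4262 0.2013 0.0288] [[0.6566 0.5318]] [[ 0.8961 -0.1494]]
sp headL/R tip [0.6097 0.2097 0.1192] [[-0.3106 -0.2938]] [[-0.49    0.0965]]
to foot [0.4215 0.2923 0.028 ] [[0.3967 0.3375]] [[ 0.5291 -0.0985]]
to head [0.6056 0.3071 0.1175] [[-0.5215 -0.5192]] [[-0.7996  0.1762]]
lip [0.4158 0.3409 0.026 ]
lip [0.4239 0.1518 0.026 ]
top [0.534  0.3447 0.0767]
top [0.5423 0.1561 0.0767]
lid [0.3978 0.0729 0.012 ] [0.7564 0.1995 0.05  ] [ 0.3621 -0.1981  0.02  ]
cam [array([0.3636, 0.0821, 1.2953]), array([ 1.0677, -0.3974,  0.8569])]
```

```bash
cat >> h.py <<'E'
from scipy.spatial.transform import Rotation as Ro
def yawR(yaw): # tool down, tool x at yaw
    return Ro.from_matrix(np.array([[np.cos(yaw),np.sin(yaw),0],[np.sin(yaw),-np.cos(yaw),0],[0,0,-1.]]))
def plan(p0,R0,p1,R1,vmax=4.5,wmax=.14,n=None):
    """rows with constant body twist-ish: interp pos linear, rot slerp"""
    d=np.linalg.norm(p1-p0)*100; rv=(R0.inv()*R1).as_rotvec()
    n=n or int(max(1,np.ceil(d/vmax),np.ceil(np.linalg.norm(rv)/wmax)))
    R=R0
    print("rows",n,"rot/row",(rv/n).round(3).tolist())
    for i in range(n):
        print((R.inv().apply((p1-p0)/n*100)).round(2).tolist(),end=" "); R=R*Ro.from_rotvec(rv/n)
    print()
E
python3 - <<'E'
from bench import *
from h import *
s=get_state();p0=s["eef_pos"];R0=Ro.from_quat(s["ee_rot"])
W=read_camera("wrist");Rw=cv2.Rodrigues(W["rvec"])[0]
print("cam pos",-Rw.T@W["tvec"],"img-up in world",-Rw[1])
print([at_z(W,p,z) for p,z in [((338,315),0),((360,420),.15)]])
p1=np.array([.577,-.246,.22])
plan(p0,R0,p1,yawR(-.083))
E
```

```text
cam pos [ 0.22647184 -0.53378849  0.37282382] img-up in world [ 0.92012934  0.2562404  -0.29614666]
[array([ 0.04048343, -0.61124399,  0.        ]), array([ 0.03266417, -0.62252072,  0.15      ])]
rows 12 rot/row [0.0, 0.0, 0.029]
[4.08, -1.53, 0.24] [4.04, -1.65, 0.24] [3.99, -1.77, 0.24] [3.93, -1.89, 0.24] [3.88, -2.0, 0.24] [3.82, -2.11, 0.24] [3.75, -2.23, 0.24] [3.68, -2.33, 0.24] [3.61, -2.44, 0.24] [3.54, -2.55, 0.24] [3.46, -2.65, 0.24] [3.38, -2.75, 0.24]
```

Call:
carry_out --plan '[{"slide":[4.1,-1.5,0.2],"rot":[0,0,0.03],"hand":5},{"slide":[4.0,-1.65,0.2],"rot":[0,0,0.03],"hand":5},{"slide":[4.0,-1.8,0.2],"rot":[0,0,0.03],"hand":5},{"slide":[3.9,-1.9,0.2],"rot":[0,0,0.03],"hand":5},{"slide":[3.9,-2.0,0.2],"rot":[0,0,0.03],"hand":5},{"slide":[3.8,-2.1,0.2],"rot":[0,0,0.03],"hand":5},{"slide":[3.75,-2.2,0.2],"rot":[0,0,0.03],"hand":5},{"slide":[3.7,-2.3,0.2],"rot":[0,0,0.03],"hand":5}]'

```text
t: 2.1
eef_pos: [0.4374, -0.3487, 0.2324]
ee_rot: [1.0, 0.015, 0.0, 0.0]
ft_force: [0.2, -0.2, -0.6]
finger_gap: 0.0501
```

Call:
carry_out --plan '[{"slide":[3.6,-2.45,0.2],"rot":[0,0,0.03],"hand":5},{"slide":[3.5,-2.55,0.2],"rot":[0,0,0.03],"hand":5},{"slide":[3.5,-2.65,0.2],"rot":[0,0,0.03],"hand":5},{"slide":[3.4,-2.75,0.2],"rot":[0,0,0.025],"hand":5},{"slide":[0,0,0],"hand":5}]'

```text
invalid input at $.plan[4]: expected keys slide, rot, hand
```

```bash
python3 - <<'E'
from bench import *
from h import *
np.set_printoptions(precision=4,suppress=True)
s=get_state();print(s["t"],s["eef_pos"],s["ee_rot"],s["finger_gap"],s["ft_force"])
for n in ["wrist","top"]:
    c=read_camera(n);cv2.imwrite(f"pics/{n}1.png",c["img"])
W=read_camera("wrist")
for P in [[.576,-.246,.083],[.567,-.1905,.096],[.595,-.067,.135]]: print(proj(W,P))
print(s["t"])
E
```

```text
2.1 [ 0.4374 -0.3487  0.2324] [0.9999 0.0148 0.0002 0.0002] 0.050076853553513156 [ 0.2448 -0.1725 -0.5682]
[[178.0536  39.7405]]
[[86.6065 46.1361]]
[[-213.0191  -46.2234]]
2.1
```

View pics/wrist1.png

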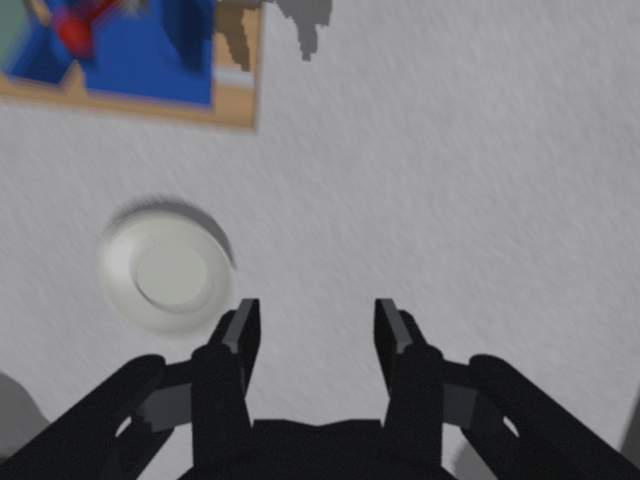

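Call:
carry_out --plan '[{"slide":[3.6,-2.45,0.2],"rot":[0,0,0.03],"hand":5},{"slide":[3.5,-2.55,0.2],"rot":[0,0,0.03],"hand":5},{"slide":[3.5,-2.65,0.2],"rot":[0,0,0.03],"hand":5},{"slide":[3.4,-2.75,0.2],"rot":[0,0,0.025],"hand":5},{"slide":[0,0,0],"rot":[0,0,0],"hand":5},{"slide":[0,0,0],"rot":[0,0,0],"hand":5}]'

```text
t: 2.85
eef_pos: [0.5773, -0.2481, 0.2239]
ee_rot: [0.999, -0.041, -0.001, 0.0]
ft_force: [-0.1, -0.1, 0.2]
finger_gap: 0.05
```

```bash
python3 - <<'E'
from bench import *
from h import *
np.set_printoptions(precision=4,suppress=True)
s=get_state();print(s["t"],s["eef_pos"],s["ee_rot"],s["finger_gap"],s["ft_force"])
W=read_camera("wrist")
cv2.imwrite(f"pics/wrist2.png",W["img"])
for P in [[.576,-.246,.083],[.567,-.1905,.096],[.595,-.067,.135]]: print(proj(W,P))
E
```

```text
2.85 [ 0.5773 -0.2481  0.2239] [ 0.9991 -0.0413 -0.0007  0.0002] 0.04996841502567338 [-0.1066 -0.0575  0.1524]
[[314.2268 239.7535]]
[[242.2988 261.6245]]
[[ 30.6568 256.1159]]
```

View pics/wrist2.png

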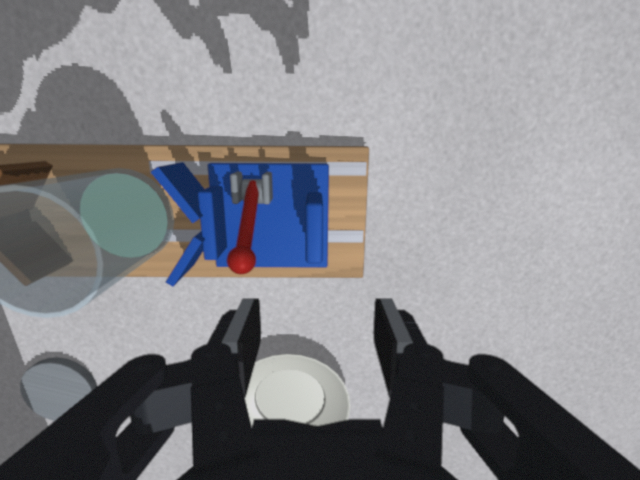

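Wrist view: tab top strip is centred at about (315,234), knob at (241,261), both as predicted. Descending to pinch the tab.

Call:
carry_out --plan '[{"slide":[0.2,-0.15,4],"rot":[0,0,0],"hand":3.5},{"slide":[0,0,4],"rot":[0,0,0],"hand":3.5},{"slide":[0,0,3.5],"rot":[0,0,0],"hand":3.5},{"slide":[0,0,3],"rot":[0,0,0],"hand":3.5},{"slide":[0,0,1.1],"rot":[0,0,0],"hand":3.5},{"slide":[0,0,0],"rot":[0,0,0],"hand":0.5},{"slide":[0,0,0],"rot":[0,0,0],"hand":0.5},{"slide":[0,0,0],"rot":[0,0,0],"hand":0.5}]' --newtons 30

```text
t: 3.7
eef_pos: [0.5788, -0.2471, 0.0686]
ee_rot: [0.999, -0.042, -0.001, 0.0]
ft_force: [-2.7, -1.6, -9.7]
finger_gap: 0.0133
```

Call:
carry_out --plan '[{"slide":[0,-0.8,0],"rot":[0,0,0],"hand":0.5},{"slide":[0,-1,0],"rot":[0,0,0],"hand":0.5},{"slide":[0,-0.8,0],"rot":[0,0,0],"hand":0.5},{"slide":[0,-0.6,0],"rot":[0,0,0],"hand":0.5},{"slide":[0,-0.6,0],"rot":[0,0,0],"hand":0.5},{"slide":[0,-0.6,0],"rot":[0,0,0],"hand":0.5},{"slide":[0,-0.6,0],"rot":[0,0,0],"hand":0.5},{"slide":[0,-0.6,0],"rot":[0,0,0],"hand":0.5}]'

```text
t: 4.5
eef_pos: [0.5837, -0.1907, 0.0685]
ee_rot: [0.999, -0.042, -0.001, 0.001]
ft_force: [-4.7, -5.7, -5.0]
finger_gap: 0.0137
```

Call:
carry_out --plan '[{"slide":[0,-0.6,0],"rot":[0,0,0],"hand":0.5},{"slide":[0,-0.5,0],"rot":[0,0,0],"hand":0.5},{"slide":[0,-0.3,0],"rot":[0,0,0],"hand":0.5},{"slide":[0,0,0],"rot":[0,0,0],"hand":0.5}]'

```text
t: 4.9
eef_pos: [0.5848, -0.1786, 0.0686]
ee_rot: [0.999, -0.041, -0.001, 0.002]
ft_force: [-6.3, -10.5, -7.0]
finger_gap: 0.0137
```

Call:
carry_out --plan '[{"slide":[0,-0.4,0],"rot":[0,0,0],"hand":0.5},{"slide":[0,-0.2,0],"rot":[0,0,0],"hand":0.5},{"slide":[0,0,0],"rot":[0,0,0],"hand":0.5}]'

```text
t: 5.2
eef_pos: [0.5849, -0.1783, 0.0686]
ee_rot: [0.999, -0.041, -0.001, 0.006]
ft_force: [-10.3, -29.1, -9.8]
finger_gap: 0.0135
```

```bash
python3 - <<'E'
from bench import *
from h import *
c=read_camera("top");crop(c["img"],320,185,470,265,5,"pics/tc2.png")
c=read_camera("scene");crop(c["img"],165,250,360,430,4,"pics/sc2.png")
E
```

```text
(no output)
```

View pics/tc2.png

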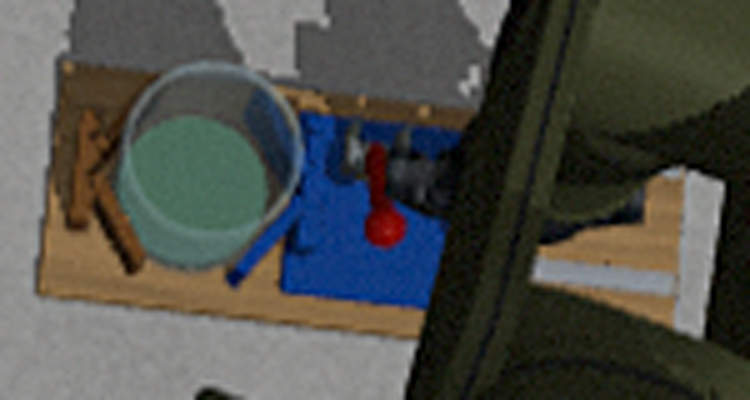

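View pics/sc2.png

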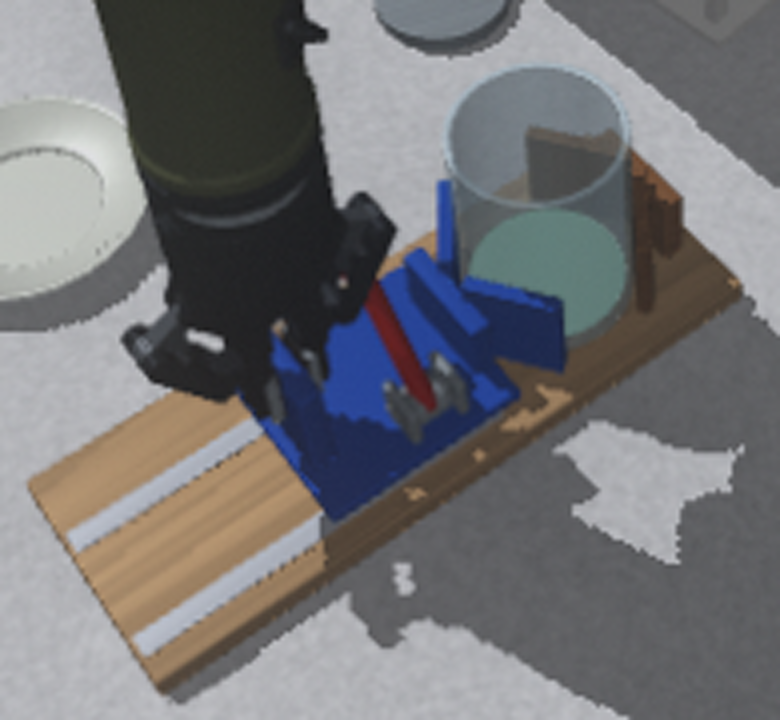

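Snug: the jar touches both V-blocks (rim centre (212,150) in the top crop). Force rose to 29 N with no further travel. I'll ease off, release and rise.

Call:
carry_out --plan '[{"slide":[0,0.3,0],"rot":[0,0,0],"hand":0.5},{"slide":[0,0.15,0],"rot":[0,0,0],"hand":0.5},{"slide":[0,0,0],"rot":[0,0,0],"hand":2.2},{"slide":[0,0,0],"rot":[0,0,0],"hand":2.6},{"slide":[0,0,0],"rot":[0,0,0],"hand":2.8}]'

```text
t: 5.8
eef_pos: [0.5877, -0.1746, 0.0697]
ee_rot: [0.999, -0.042, 0.002, 0.0]
ft_force: [0.0, 1.5, -1.6]
finger_gap: 0.0282
```

Call:
carry_out --plan '[{"slide":[0,0,-4],"rot":[0,0,0],"hand":2.8},{"slide":[0,0,-5],"rot":[0,0,0],"hand":0},{"slide":[0,0,-3],"rot":[0,0,0],"hand":0},{"slide":[0,0,0],"rot":[0,0,0],"hand":0}]'

```text
t: 6.2
eef_pos: [0.5902, -0.1756, 0.195]
ee_rot: [0.999, -0.041, 0.007, 0.002]
ft_force: [0.2, -0.5, 0.1]
finger_gap: 0.0
```

```bash
python3 - <<'E'
from bench import *
from h import *
np.set_printoptions(precision=4,suppress=True)
s=get_state();print(s["t"],s["eef_pos"],s["ee_rot"],s["finger_gap"],s["ft_force"])
W=read_camera("wrist");cv2.imwrite(f"pics/wrist3.png",W["img"])
c=np.cos(-.083);sn=np.sin(-.083)
tab=np.array([.5849,-.1783]); 
for lx in (-.025,-.0186): print(lx,proj(W,[tab[0]+c*lx-sn*.055,tab[1]+sn*lx+c*.055,.098]))
T=read_camera("top");crop(T["img"],320,185,470,265,5,"pics/tc3.png")
E
```

```text
6.2 [ 0.5902 -0.1756  0.195 ] [ 0.9991 -0.0414  0.0065  0.0017] 3.058635113965604e-05 [ 0.1893 -0.5353  0.0956]
-0.025 [[241.153  299.5927]]
-0.0186 [[240.5933 291.0058]]
```

View pics/wrist3.png

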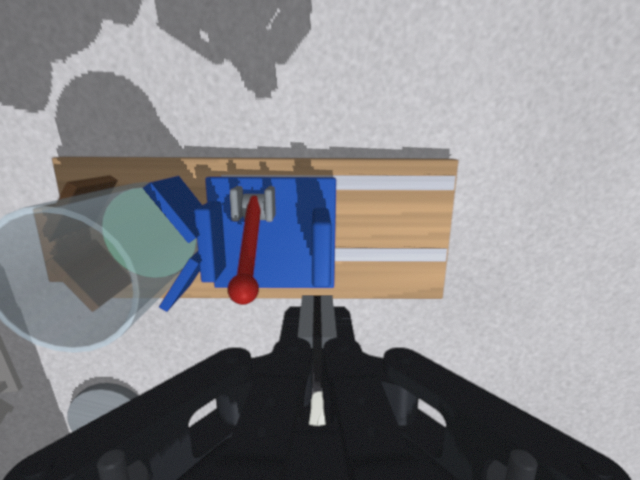

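View pics/tc3.png

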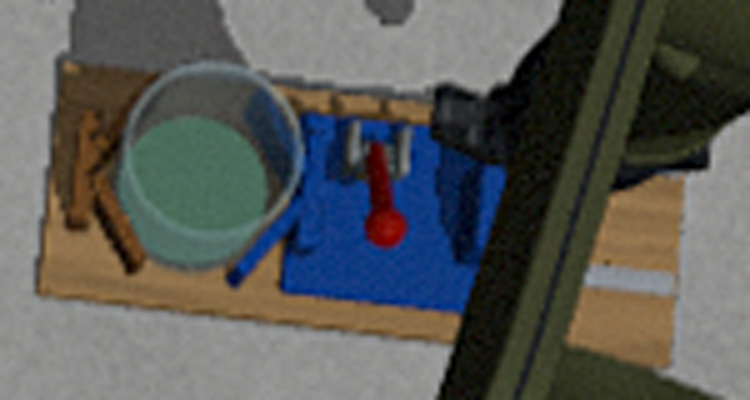

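```bash
python3 - <<'E'
from bench import *
from h import *
np.set_printoptions(precision=4,suppress=True)
s=get_state();p0=s["eef_pos"];R0=Ro.from_quat(s["ee_rot"])
R1=yawR(-.083)*Ro.from_rotvec([.25,0,0]); zt=R1.apply([0,0,1])
k0=np.array([.571,-.122-.003,.098]);ex=np.array([np.cos(.083),-np.sin(.083),0])
def tcp(phi,extra=0):
    k=k0+ex*.08*(np.cos(1.012)-np.cos(phi));k[2]=.031+.08*np.sin(phi)
    return k+[0,0,.011-extra]-.017*zt
a=tcp(1.012,-.02); plan(p0,R0,a,R1)
b=tcp(1.012,0);plan(a,R1,b,R1)
ph=np.linspace(1.012,.04,9)
for i in range(8): 
    A=tcp(ph[i]);B=tcp(ph[i+1],0.000); print(R1.inv().apply(B-A).round(4)*100)
print(tcp(.04))
E
```

```text
rows 2 rot/row [0.125, -0.002, 0.0]
[-1.0, -2.2, 2.18] [-1.0, -1.91, 2.44] 
rows 1 rot/row [0.0, 0.0, 0.0]
[-0.0, 0.49, 1.94] 
[-0.79  0.14  0.55]
[-0.72  0.16  0.64]
[-0.63  0.18  0.71]
[-0.54  0.2   0.78]
[-0.44  0.21  0.84]
[-0.33  0.23  0.89]
[-0.21  0.23  0.92]
[-0.1   0.24  0.94]
[ 0.5333 -0.1261  0.0617]
```

Call:
carry_out --plan '[{"slide":[-1.0,-2.2,2.2],"rot":[0.125,0,0],"hand":0},{"slide":[-1.0,-1.9,2.4],"rot":[0.125,0,0],"hand":0},{"slide":[0,0.5,1.9],"rot":[0,0,0],"hand":0},{"slide":[-0.8,0.15,0.6],"rot":[0,0,0],"hand":0},{"slide":[-0.7,0.15,0.6],"rot":[0,0,0],"hand":0},{"slide":[-0.6,0.2,0.7],"rot":[0,0,0],"hand":0},{"slide":[0,0,0],"rot":[0,0,0],"hand":0}]'

```text
t: 7.0
eef_pos: [0.5471, -0.1277, 0.105]
ee_rot: [0.991, -0.042, 0.004, -0.125]
ft_force: [0.6, 0.5, -0.5]
finger_gap: -0.0002
```

```bash
python3 - <<'E'
from bench import *
from h import *
W=read_camera("scene");crop(W["img"],165,250,360,430,4,"pics/sc4.png")
E
```

```text
(no output)
```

View pics/sc4.png

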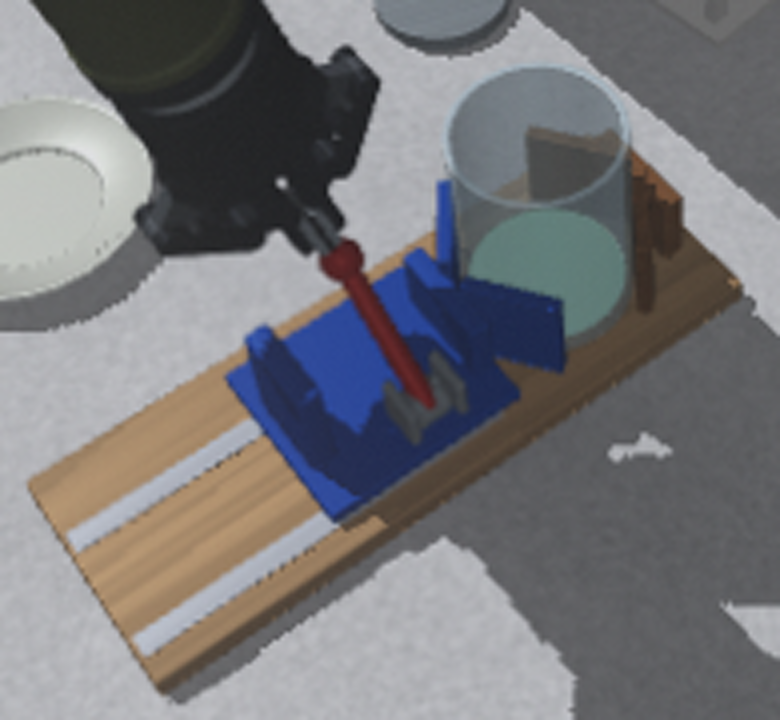

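```bash
python3 - <<'E'
from bench import *
from h import *
S=read_camera("scene");ex=np.array([np.cos(.083),-np.sin(.083),0])
for phi in (1.012,.85,.65,.4,.04):
    k=np.array([.571,-.122,0])+ex*.08*(np.cos(1.012)-np.cos(phi));k[2]=.031+.08*np.sin(phi)
    print(phi,((proj(S,k)[0]+.4-[165,250])*4).round(),k)
s=get_state();R=Ro.from_quat(s["ee_rot"]);tip=s["eef_pos"]+R.apply([0,0,.017]);print(tip,((proj(S,tip)[0]+.4-[165,250])*4).round())
E
```

```text
1.012 [355. 250.] [ 0.571      -0.122       0.09883151]
0.85 [345. 246.] [ 0.56065038 -0.121139    0.09110243]
0.65 [335. 246.] [ 0.54979981 -0.12023633  0.07941491]
0.4 [329. 254.] [ 0.53983605 -0.11940744  0.06215347]
0.04 [329. 279.] [ 0.53360644 -0.11888919  0.03419915]
[ 0.54931212 -0.12422758  0.08953469] [326. 238.]
```

Call:
carry_out --plan '[{"slide":[-0.55,0.2,0.8],"rot":[0,0,0],"hand":0},{"slide":[-0.45,0.2,0.85],"rot":[0,0,0],"hand":0},{"slide":[-0.3,0.2,0.9],"rot":[0,0,0],"hand":0},{"slide":[-0.1,0.25,0.9],"rot":[0,0,0],"hand":0},{"slide":[0,0,0],"rot":[0,0,0],"hand":0}]'

```text
t: 7.6
eef_pos: [0.5318, -0.1267, 0.0684]
ee_rot: [0.991, -0.042, 0.003, -0.125]
ft_force: [-2.4, -0.3, 2.1]
finger_gap: -0.0003
```

Call:
carry_out --plan '[{"slide":[0,0.15,0.6],"rot":[0,0,0],"hand":0},{"slide":[0,0.1,0.4],"rot":[0,0,0],"hand":0},{"slide":[0,0,0],"rot":[0,0,0],"hand":0}]'

```text
t: 7.9
eef_pos: [0.5315, -0.1263, 0.0595]
ee_rot: [0.991, -0.041, 0.002, -0.125]
ft_force: [-8.8, -2.4, 12.7]
finger_gap: -0.0
```

```bash
python3 - <<'E'
from bench import *
from h import *
W=read_camera("scene");crop(W["img"],165,250,360,430,4,"pics/sc5.png")
E
```

```text
(no output)
```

View pics/sc5.png

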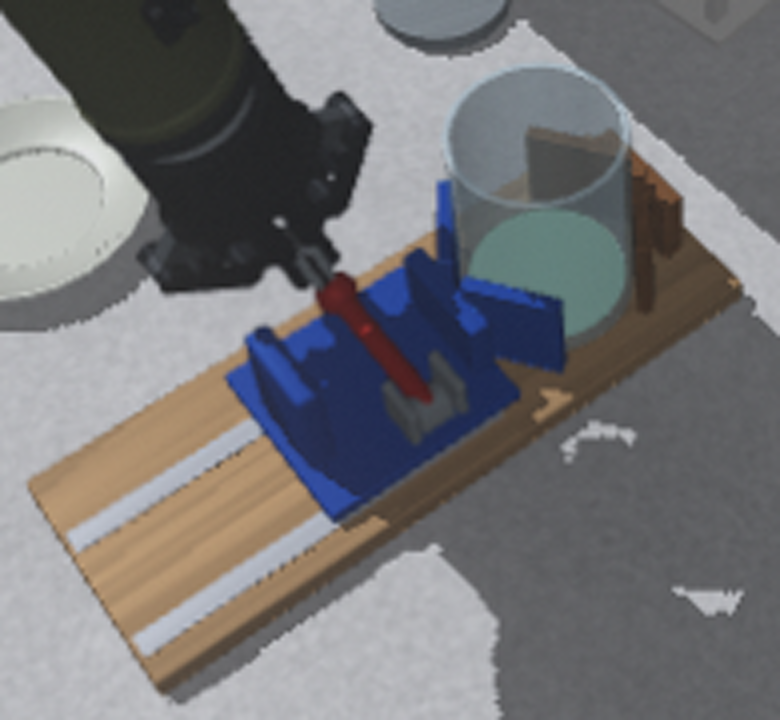

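Call:
carry_out --plan '[{"slide":[0.3,0.1,0.35],"rot":[0,0,0],"hand":0},{"slide":[0,0.1,0.35],"rot":[0,0,0],"hand":0},{"slide":[0,0,0],"rot":[0,0,0],"hand":0}]'

```text
t: 8.25
eef_pos: [0.5316, -0.1258, 0.0561]
ee_rot: [0.991, -0.04, 0.001, -0.126]
ft_force: [-22.4, -5.6, 45.9]
finger_gap: -0.0
```

Hard stop reached, so the lever is down. Lifting off and checking.

Call:
carry_out --plan '[{"slide":[-0.3,-0.3,-1.5],"rot":[0,0,0],"hand":0},{"slide":[-1,-1,-4],"rot":[-0.125,0,0],"hand":3},{"slide":[-2,1,-4.5],"rot":[-0.125,0,0],"hand":5},{"slide":[-2,0,-4],"rot":[0,0,0],"hand":5}]'

```text
t: 8.65
eef_pos: [0.4834, -0.1384, 0.1935]
ee_rot: [0.999, -0.041, 0.001, 0.002]
ft_force: [1.0, 1.0, -0.2]
finger_gap: 0.0434
```

```bash
python3 - <<'E'
from bench import *
from h import *
W=read_camera("scene");crop(W["img"],165,250,360,430,4,"pics/sc6.png")
W=read_camera("wrist");cv2.imwrite("pics/wrist6.png",W["img"])
E
```

```text
(no output)
```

View pics/sc6.png

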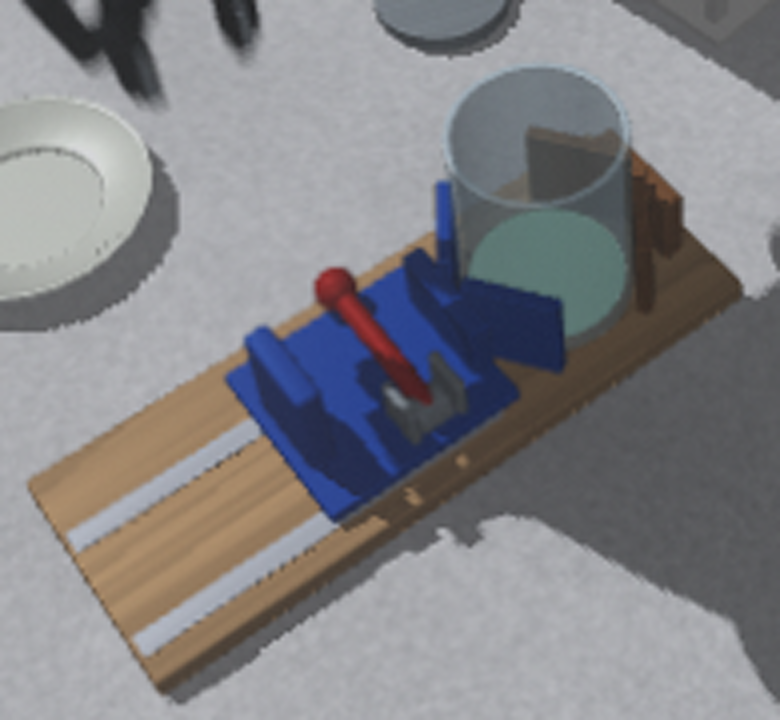

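View pics/wrist6.png

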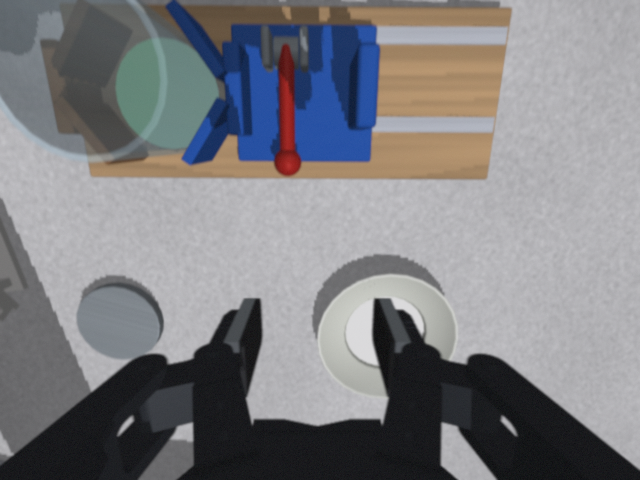

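```bash
python3 - <<'E'
from bench import *
from h import *
np.set_printoptions(precision=4,suppress=True)
T=read_camera("top");S=read_camera("scene");W=read_camera("wrist")
def red(c,box):
    x0,y0,x1,y1=box;i=c["img"][y0:y1,x0:x1].astype(int)
    m=((i[...,2]>70)&(i[...,2]>2.2*i[...,1])&(i[...,2]>2*i[...,0])).astype(np.uint8)
    d=cv2.distanceTransform(cv2.resize(m,None,fx=4,fy=4,interpolation=cv2.INTER_LINEAR),cv2.DIST_L2,5)
    v=d.max();yy,xx=np.where(d>v-.6);return (x0+xx.mean()/4-.375,y0+yy.mean()/4-.375,v/4)
a=red(T,(340,190,450,260));b=red(S,(200,290,300,380));w=red(W,(230,30,340,200));print(a,b,w)
print("TS",tri([T,S],[a[:2],b[:2]]),"WS",tri([W,S],[w[:2],b[:2]]),"all",tri([T,S,W],[a[:2],b[:2],w[:2]]))
crop(T["img"],320,185,470,265,5,"pics/tc6.png")
E
```

```text
(np.float64(392.5), np.float64(244.0), np.float32(2.6492248)) (np.float64(247.475), np.float64(320.975), np.float32(3.2953496)) (np.float64(286.25), np.float64(164.5), np.float32(12.283723))
TS [ 0.5393 -0.1213  0.0365] WS [ 0.5413 -0.1211  0.039 ] all [ 0.5402 -0.1209  0.0371]
```

View pics/tc6.png

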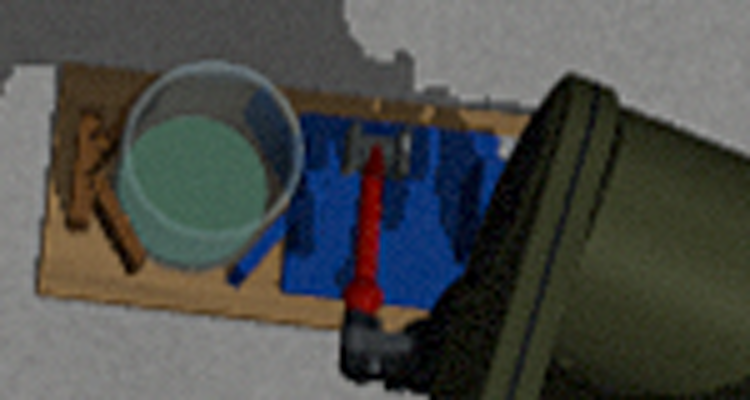

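```bash
python3 - <<'E'
import cv2,numpy as np
a=cv2.imread("pics/sc5.png")[230:430,270:480];b=cv2.imread("pics/sc6.png")[230:430,270:480]
o=np.hstack([a,b]);cv2.imwrite("pics/cmp.png",cv2.resize(o,None,fx=1.9,fy=1.9))
E
```

```text
(no output)
```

View pics/cmp.png

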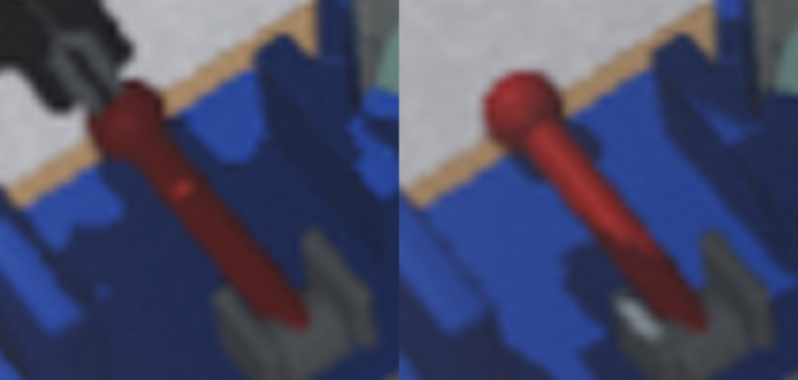

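```bash
python3 - <<'E'
from bench import *
from h import *
np.set_printoptions(precision=4,suppress=True)
s=get_state();p0=s["eef_pos"];R0=Ro.from_quat(s["ee_rot"]);print(p0,s["t"])
R1=yawR(-.083)*Ro.from_rotvec([.25,0,0]); zt=R1.apply([0,0,1])
a=np.array([.543,-.123,.08])-.017*zt;print(a)
plan(p0,R0,a,R1)
b=a-[0,0,.034];plan(a,R1,b,R1,n=2)
E
```

```text
[ 0.4837 -0.139   0.1918] 8.9
[ 0.5427 -0.1272  0.0965]
rows 3 rot/row [0.083, -0.0, -0.0]
[1.92, -0.56, 3.18] [1.92, -0.29, 3.21] [1.93, -0.02, 3.23] 
rows 2 rot/row [0.0, 0.0, 0.0]
[-0.0, 0.42, 1.65] [-0.0, 0.42, 1.65]
```

Call:
carry_out --plan '[{"slide":[1.9,-0.55,3.2],"rot":[0.083,0,0],"hand":0},{"slide":[1.9,-0.3,3.2],"rot":[0.083,0,0],"hand":0},{"slide":[1.95,0,3.2],"rot":[0.084,0,0],"hand":0},{"slide":[0,0,0],"rot":[0,0,0],"hand":0},{"slide":[0,0.4,1.6],"rot":[0,0,0],"hand":0},{"slide":[0,0.35,1.4],"rot":[0,0,0],"hand":0},{"slide":[0,0,0],"rot":[0,0,0],"hand":0}]'

```text
t: 9.6
eef_pos: [0.5406, -0.127, 0.064]
ee_rot: [0.991, -0.042, 0.003, -0.125]
ft_force: [-0.9, 1.2, 0.6]
finger_gap: -0.0003
```

Call:
carry_out --plan '[{"slide":[0,0.05,0.2],"rot":[0,0,0],"hand":0},{"slide":[0,0.05,0.2],"rot":[0,0,0],"hand":0},{"slide":[0,0,0],"rot":[0,0,0],"hand":0}]'

```text
t: 9.9
eef_pos: [0.5424, -0.1275, 0.0625]
ee_rot: [0.991, -0.042, 0.006, -0.124]
ft_force: [0.1, 0.1, 0.2]
finger_gap: -0.0003
```

Call:
carry_out --plan '[{"slide":[0,0.05,0.2],"rot":[0,0,0],"hand":0},{"slide":[0,0.05,0.2],"rot":[0,0,0],"hand":0},{"slide":[0,0,0],"rot":[0,0,0],"hand":0}]'

```text
t: 10.2
eef_pos: [0.5422, -0.1274, 0.0599]
ee_rot: [0.991, -0.042, 0.006, -0.125]
ft_force: [-4.4, -0.7, 14.5]
finger_gap: 0.0001
```

Call:
carry_out --plan '[{"slide":[0,0.03,0.12],"rot":[0,0,0],"hand":0},{"slide":[0,0.03,0.12],"rot":[0,0,0],"hand":0},{"slide":[0,0,0],"rot":[0,0,0],"hand":0}]'

```text
t: 10.5
eef_pos: [0.5421, -0.1273, 0.0591]
ee_rot: [0.991, -0.041, 0.006, -0.125]
ft_force: [-7.1, -0.6, 26.2]
finger_gap: -0.0001
```

Call:
carry_out --plan '[{"slide":[0,-0.1,-0.4],"rot":[0,0,0],"hand":0},{"slide":[0,-0.3,-1.2],"rot":[0,0,0],"hand":0},{"slide":[-0.5,-1,-4],"rot":[-0.125,0,0],"hand":1},{"slide":[-2,1,-4.5],"rot":[-0.125,0,0],"hand":5},{"slide":[-3,0,-3],"rot":[0,0,0],"hand":5},{"slide":[-2,0,0],"rot":[0,0,0],"hand":5},{"slide":[0,0,0],"rot":[0,0,0],"hand":5}]'

```text
t: 11.2
eef_pos: [0.4639, -0.136, 0.1878]
ee_rot: [0.999, -0.042, 0.0, 0.0]
ft_force: [-0.6, -0.0, -0.4]
finger_gap: 0.0496
```

```bash
cat > knob.py <<'E'
from bench import *
from h import *
np.set_printoptions(precision=4,suppress=True)
T=read_camera("top");S=read_camera("scene")
def red(c,box):
    x0,y0,x1,y1=box;i=c["img"][y0:y1,x0:x1].astype(int)
    m=((i[...,2]>70)&(i[...,2]>2.2*i[...,1])&(i[...,2]>2*i[...,0])).astype(np.uint8)
    d=cv2.distanceTransform(cv2.resize(m,None,fx=4,fy=4,interpolation=cv2.INTER_LINEAR),cv2.DIST_L2,5)
    v=d.max();yy,xx=np.where(d>v-.6);return (x0+xx.mean()/4-.375,y0+yy.mean()/4-.375,v/4)
a=red(T,(340,190,450,260));b=red(S,(200,290,300,380));print(a,b)
print("TS",tri([T,S],[a[:2],b[:2]]))
crop(T["img"],320,185,470,265,5,"pics/tc7.png");crop(S["img"],165,250,360,430,4,"pics/sc7.png")
s=get_state();print(s["t"],s["eef_pos"],s["ee_rot"],s["ft_force"])
E
python3 knob.py
```

```text
(np.float64(392.44642857142856), np.float64(244.41071428571428), np.float32(2.7992249)) (np.float64(247.875), np.float64(322.0), np.float32(3.4999995))
TS [ 0.539  -0.1214  0.0326]
11.3 [ 0.4666 -0.1369  0.1867] [ 0.9991 -0.0423  0.0007  0.0001] [ 0.9191 -0.6364 -0.0534]
```

View pics/tc7.png

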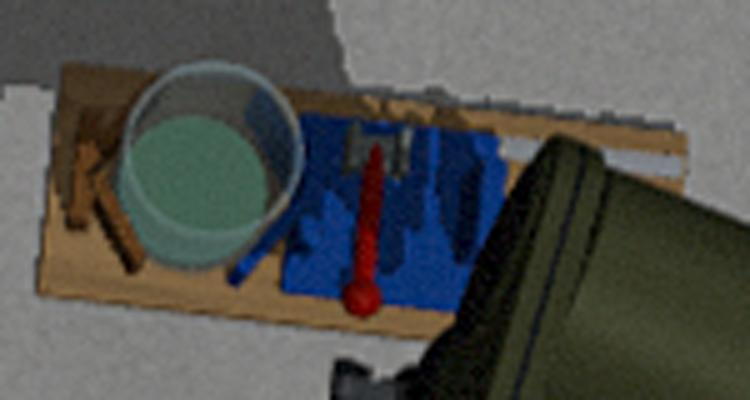

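View pics/sc7.png

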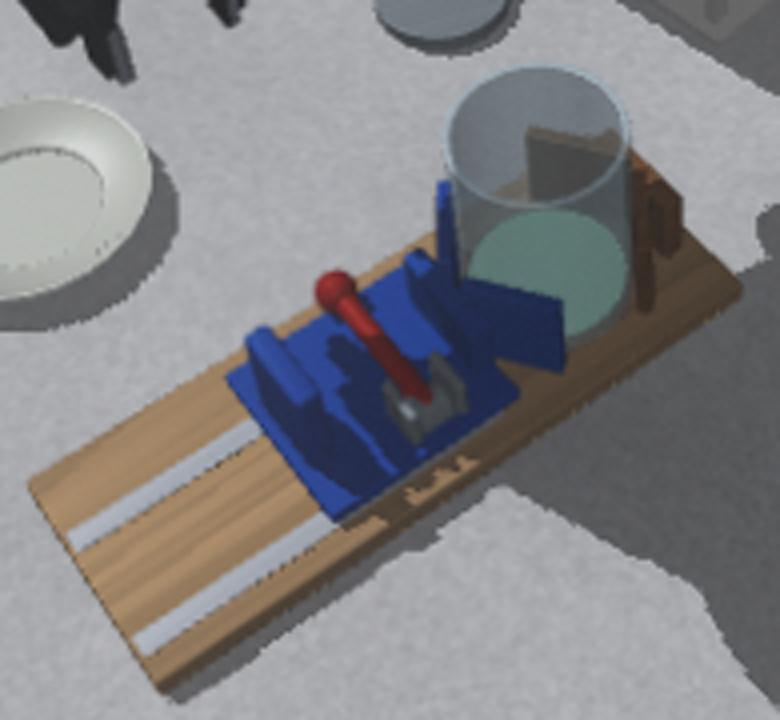

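Knob now appears lower (z about 0.033 by triangulation), but that estimate carries a few mm of bias. I'll do a quick touch test to confirm the lever is at its stop.

Call:
carry_out --plan '[{"slide":[2.5,-0.55,2.8],"rot":[0.083,0,0],"hand":0},{"slide":[2.5,-0.4,3.0],"rot":[0.083,0,0],"hand":0},{"slide":[2.5,0,3.0],"rot":[0.084,0,0],"hand":0},{"slide":[0,0,0],"rot":[0,0,0],"hand":0},{"slide":[0,0.4,1.6],"rot":[0,0,0],"hand":0},{"slide":[0,0.3,1.1],"rot":[0,0,0],"hand":0},{"slide":[0,0,0],"rot":[0,0,0],"hand":0},{"slide":[0,0,0],"rot":[0,0,0],"hand":0}]'

```text
t: 12.1
eef_pos: [0.5424, -0.1262, 0.0715]
ee_rot: [0.991, -0.042, 0.005, -0.124]
ft_force: [0.2, 0.3, -0.4]
finger_gap: -0.0001
```

Call:
carry_out --plan '[{"slide":[0,0.2,0.7],"rot":[0,0,0],"hand":0},{"slide":[0,0.06,0.24],"rot":[0,0,0],"hand":0},{"slide":[0,0,0],"rot":[0,0,0],"hand":0},{"slide":[0,0,0],"rot":[0,0,0],"hand":0}]'

```text
t: 12.5
eef_pos: [0.5426, -0.1267, 0.0618]
ee_rot: [0.991, -0.042, 0.006, -0.124]
ft_force: [0.3, -0.1, 0.2]
finger_gap: -0.0005
```

Call:
carry_out --plan '[{"slide":[0,0.03,0.12],"rot":[0,0,0],"hand":0},{"slide":[0,0,0],"rot":[0,0,0],"hand":0}]'

```text
t: 12.7
eef_pos: [0.5425, -0.1266, 0.0609]
ee_rot: [0.991, -0.042, 0.005, -0.125]
ft_force: [-1.9, 0.7, 6.5]
finger_gap: -0.0001
```

Contact begins only at TCP z of about 0.061, which puts the knob at about 0.0335 (lever about 0.98, locked). Next: up and across to the tongs.

```bash
python3 - <<'E'
from bench import *
from h import *
np.set_printoptions(precision=4,suppress=True)
s=get_state();p0=s["eef_pos"];R0=Ro.from_quat(s["ee_rot"]);
td=lambda u,v:(205+u/5-.4,180+v/5-.4)
import pickle
c=read_camera("top")
for n,p,z in [("tongs foot",(152,520),.026+.01),("tongs tip",(117,147),.122),("sp foot",(323,515),.026+.0127),("sp head",(310,143),.026+.0845+.0127)]:
    print(n,at_z(c,td(*p),z))
R1=yawR(.06)*Ro.from_rotvec([0,-.2,0])
a=p0+[0,0,.03];b=np.array([.53,-.12,.24]);d=np.array([.557,.303,.24])
plan(p0,R0,a,R0);plan(a,R0,b,yawR(-.083),n=4);plan(b,yawR(-.083),d,R1,n=10)
E
```

```text
tongs foot [0.422 0.292 0.036]
tongs tip [0.6034 0.3049 0.122 ]
sp foot [0.4271 0.2022 0.0387]
sp head [0.6082 0.2085 0.1232]
rows 1 rot/row [0.0, 0.0, 0.0]
[0.0, -0.74, -2.91] 
rows 4 rot/row [-0.063, -0.0, -0.0]
[-0.32, -1.06, -3.58] [-0.32, -0.83, -3.64] [-0.32, -0.6, -3.68] [-0.32, -0.37, -3.71] 
rows 10 rot/row [-0.001, -0.02, -0.014]
[-0.08, -4.24, 0.0] [-0.02, -4.24, -0.01] [0.04, -4.24, -0.01] [0.1, -4.24, -0.02] [0.16, -4.24, -0.03] [0.22, -4.23, -0.04] [0.28, -4.23, -0.05] [0.34, -4.22, -0.06] [0.4, -4.22, -0.07] [0.45, -4.21, -0.09]
```

Call:
carry_out --plan '[{"slide":[0,-0.25,-1],"rot":[0,0,0],"hand":0},{"slide":[0,-0.6,-2.2],"rot":[0,0,0],"hand":0},{"slide":[-0.3,-1.05,-3.6],"rot":[-0.063,0,0],"hand":0},{"slide":[-0.3,-0.85,-3.6],"rot":[-0.063,0,0],"hand":1},{"slide":[-0.3,-0.6,-3.7],"rot":[-0.063,0,0],"hand":2},{"slide":[-0.3,-0.4,-3.7],"rot":[-0.063,0,0],"hand":4},{"slide":[-0.1,-4.2,0],"rot":[0,-0.02,-0.014],"hand":4.5},{"slide":[0,-4.2,0],"rot":[0,-0.02,-0.014],"hand":4.5}]'

```text
t: 13.55
eef_pos: [0.5371, -0.0348, 0.245]
ee_rot: [0.999, -0.029, -0.018, 0.001]
ft_force: [0.3, 0.8, -0.5]
finger_gap: 0.045
```

Call:
carry_out --plan '[{"slide":[0,-4.2,0],"rot":[0,-0.02,-0.014],"hand":4.5},{"slide":[0.1,-4.2,0],"rot":[0,-0.02,-0.014],"hand":4.5},{"slide":[0.1,-4.2,0],"rot":[0,-0.02,-0.014],"hand":4.5},{"slide":[0.2,-4.2,0],"rot":[0,-0.02,-0.014],"hand":4.5},{"slide":[0.3,-4.2,0],"rot":[0,-0.02,-0.014],"hand":4.5},{"slide":[0.4,-4.2,0],"rot":[0,-0.02,-0.014],"hand":4.5},{"slide":[0.4,-4.2,0],"rot":[0,-0.02,-0.014],"hand":4.5},{"slide":[0.4,-4.2,0],"rot":[0,-0.02,-0.014],"hand":4.5}]'

```text
t: 14.35
eef_pos: [0.5576, 0.3023, 0.2411]
ee_rot: [0.995, 0.028, -0.1, -0.003]
ft_force: [0.1, -0.0, 0.4]
finger_gap: 0.0451
```

Call:
carry_out --plan '[{"slide":[0,0,0],"rot":[0,0,0],"hand":4.5},{"slide":[0,0,0],"rot":[0,0,0],"hand":4.5}]'

```text
t: 14.55
eef_pos: [0.5574, 0.3013, 0.2403]
ee_rot: [0.995, 0.029, -0.1, -0.003]
ft_force: [0.4, -0.8, 0.4]
finger_gap: 0.0449
```

```bash
cat > w.py <<'E'
import sys
from bench import *
from h import *
np.set_printoptions(precision=4,suppress=True)
W=read_camera("wrist");cv2.imwrite(sys.argv[1],W["img"])
s=get_state();print(s["t"],s["eef_pos"],s["ee_rot"],s["finger_gap"],s["ft_force"],s["joint_positions"])
import pickle;pickle.dump(W,open("W.pkl","wb"))
for P in [[.422,.292,.036],[.6034,.3049,.122],[.427,.202,.0387],[.608,.2085,.123]]: print(proj(W,P))
E
python3 w.py pics/w8.png
```

```text
14.6 [0.5574 0.3003 0.2405] [ 0.9946  0.0281 -0.1    -0.0026] 0.04458491745080438 [ 0.3646 -0.6703  0.9696] [0.3856 0.4857 1.2504 0.0746 1.5916 1.8944]
[[320.3937 298.0848]]
[[317.5439 148.6835]]
[[403.5193 300.3516]]
[[471.3922 150.8612]]
```

View pics/w8.png

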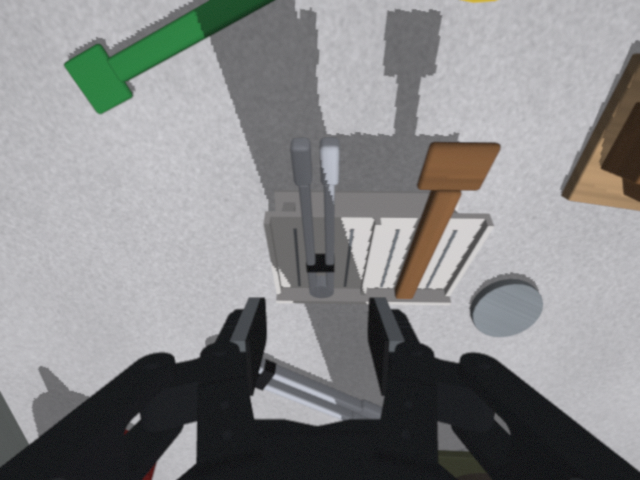

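Call:
carry_out --plan '[{"slide":[0.9,-0.1,4],"rot":[0,0,0],"hand":4.5},{"slide":[0.9,-0.1,4],"rot":[0,0,0],"hand":4.5},{"slide":[0.8,0,4],"rot":[0,0,0],"hand":4.5},{"slide":[0.5,0,2.5],"rot":[0,0,0],"hand":4.5},{"slide":[0,0,0],"rot":[0,0,0],"hand":4.5}]'

```text
t: 15.1
eef_pos: [0.5563, 0.3013, 0.0889]
ee_rot: [0.994, 0.027, -0.104, -0.001]
ft_force: [-1.0, -0.0, 0.9]
finger_gap: 0.0447
```

```bash
python3 w.py pics/w9.png; python3 -c "
from bench import *
from h import *
S=read_camera('scene');crop(S['img'],290,150,450,280,5,'pics/s9.png')"
```

```text
15.15 [0.5579 0.3023 0.0912] [ 0.9944  0.0268 -0.1019 -0.0023] 0.04507393084404904 [ 0.5181  0.7145 -0.0763] [0.3875 0.6138 1.4164 0.0787 1.3019 1.8762]
[[320.4751 424.2007]]
[[311.5061 287.0731]]
[[448.0841 428.8675]]
[[701.6407 293.7525]]
```

View pics/w9.png

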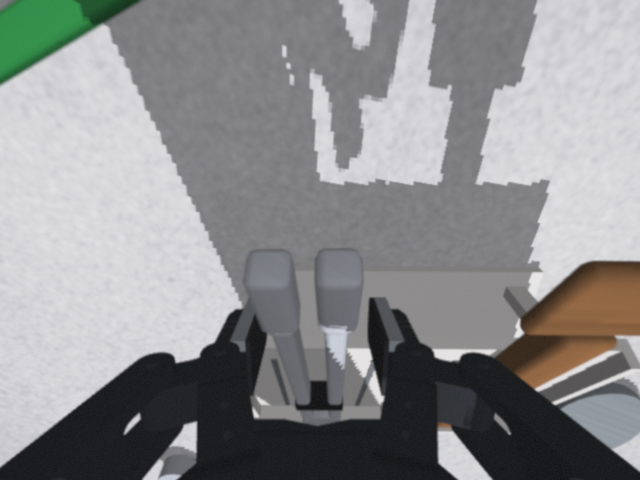

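View pics/s9.png

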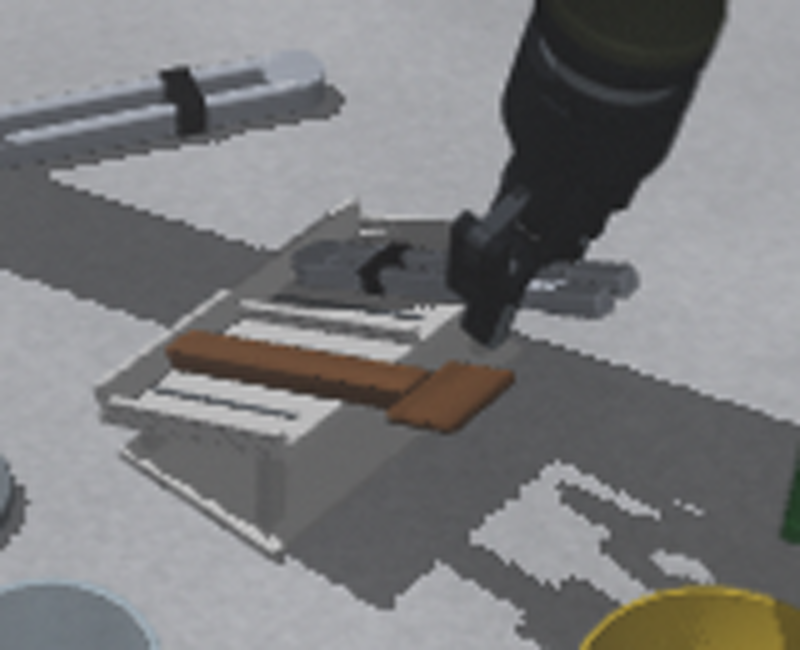

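Fingers straddle the tongs (arms at x≈285/335 between pads at 255 and 375). I'll nudge 2 mm and close.

Call:
carry_out --plan '[{"slide":[0,-0.2,0],"rot":[0,0,0],"hand":4},{"slide":[0,0,0],"rot":[0,0,0],"hand":1.5},{"slide":[0,0,0],"rot":[0,0,0],"hand":1.5},{"slide":[0,0,0],"rot":[0,0,0],"hand":1.5},{"slide":[0,0,0],"rot":[0,0,0],"hand":1.5}]' --newtons 70

```text
t: 15.7
eef_pos: [0.5603, 0.3068, 0.0945]
ee_rot: [0.995, 0.028, -0.098, -0.004]
ft_force: [1.2, -0.9, 6.3]
finger_gap: 0.0244
```

```bash
python3 - <<'E'
from bench import *
from h import *
np.set_printoptions(precision=4,suppress=True)
s=get_state();p0=s["eef_pos"];R0=Ro.from_quat(s["ee_rot"]);
c=read_camera("top")
print("rim",at_z(c,(320+212/5-.4,185+150/5-.4),.135))
S=read_camera("scene");print(tri([c,S],[(320+212/5-.4,185+150/5-.4),(165+538/4-.4,250+137/4-.4)]))
R1=yawR(0)*Ro.from_rotvec([0,.67,0])
a=p0+[0,0,.09];b=np.array([.60,-.015,.345])
plan(p0,R0,a,R0);plan(a,R0,b,R1,n=10)
E
```

```text
rim [ 0.5967 -0.0293  0.135 ]
[ 0.5986 -0.0293  0.1283]
rows 2 rot/row [0.0, 0.0, 0.0]
[-0.88, -0.06, -4.41] [-0.88, -0.06, -4.41] 
rows 10 rot/row [-0.003, 0.087, 0.005]
[-0.11, 3.21, -1.66] [0.05, 3.22, -1.65] [0.21, 3.22, -1.63] [0.37, 3.22, -1.6] [0.52, 3.23, -1.55] [0.67, 3.23, -1.49] [0.81, 3.23, -1.42] [0.95, 3.23, -1.33] [1.08, 3.22, -1.24] [1.2, 3.22, -1.13]
```

Call:
carry_out --plan '[{"slide":[-0.4,0,-2],"rot":[0,0,0],"hand":1.5},{"slide":[-0.8,0,-3.8],"rot":[0,0,0],"hand":1.5},{"slide":[-0.7,0,-3.2],"rot":[0,0,0],"hand":1.5},{"slide":[-0.1,1.6,-1.6],"rot":[0,0.08,0.005],"hand":1.5},{"slide":[0,3.2,-1.6],"rot":[0,0.09,0.005],"hand":1.5},{"slide":[0.2,3.2,-1.6],"rot":[0,0.09,0.005],"hand":1.5},{"slide":[0.4,3.2,-1.6],"rot":[0,0.09,0.005],"hand":1.5},{"slide":[0.5,3.2,-1.6],"rot":[0,0.09,0.005],"hand":1.5}]'

```text
t: 16.6
eef_pos: [0.5767, 0.1602, 0.2645]
ee_rot: [0.992, 0.014, 0.122, -0.008]
ft_force: [0.8, -0.0, -0.7]
finger_gap: 0.0247
```

Call:
carry_out --plan '[{"slide":[0.7,3.2,-1.5],"rot":[0,0.09,0.005],"hand":1.5},{"slide":[0.8,3.2,-1.4],"rot":[0,0.09,0.005],"hand":1.5},{"slide":[0.9,3.2,-1.3],"rot":[0,0.09,0.005],"hand":1.5},{"slide":[1.1,3.2,-1.2],"rot":[0,0.085,0.005],"hand":1.5},{"slide":[1.2,3.2,-1.2],"rot":[0,0.085,0.005],"hand":1.5},{"slide":[0,1.6,0],"rot":[0,0.08,0.005],"hand":1.5},{"slide":[0,0,0],"rot":[0,0,0],"hand":1.5},{"slide":[0,0,0],"rot":[0,0,0],"hand":1.5}]'

```text
t: 17.4
eef_pos: [0.5954, -0.0159, 0.3399]
ee_rot: [0.929, -0.004, 0.37, -0.013]
ft_force: [0.8, -0.7, -1.5]
finger_gap: 0.0246
```

```bash
python3 - <<'E'
from bench import *
from h import *
np.set_printoptions(precision=4,suppress=True)
s=get_state();p0=s["eef_pos"];R0=Ro.from_quat(s["ee_rot"]);print(s["t"],p0,(yawR(0).inv()*R0).as_rotvec(),s["finger_gap"],s["ft_force"],s["joint_positions"])
for n in ["scene","top","wrist"]:
    c=read_camera(n);cv2.imwrite(f"pics/{n}10.png",c["img"])
    if n=="scene": crop(c["img"],180,180,380,330,4,"pics/s10.png")
E
```

```text
17.4 [ 0.5954 -0.0159  0.3399] [0.0273 0.7573 0.0076] 0.0246382901793023 [ 0.7719 -0.7196 -1.5237] [-0.1872 -0.0096  1.9194  0.3131  0.507   1.1746]
```

View pics/scene10.png

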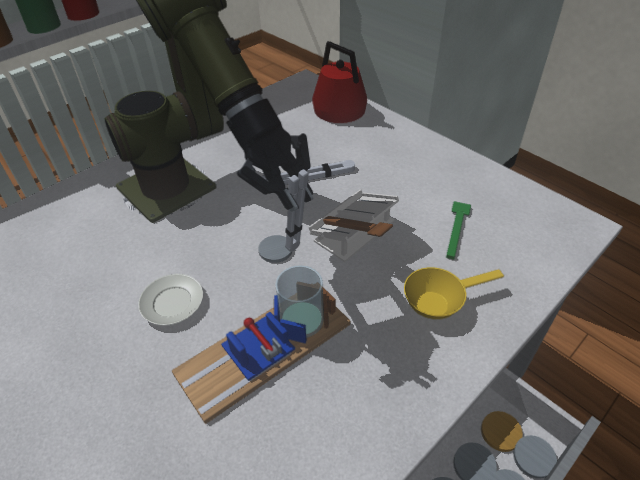

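View pics/wrist10.png

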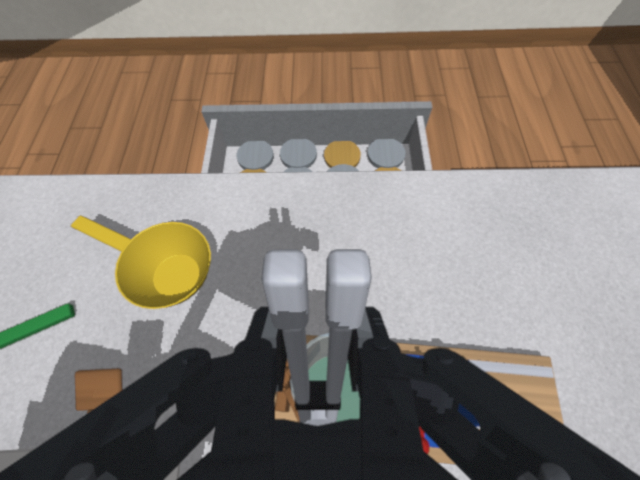

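```bash
cat > ft.py <<'E'
from bench import *
from h import *
np.set_printoptions(precision=4,suppress=True)
s=get_state();p0=s["eef_pos"];R0=Ro.from_quat(s["ee_rot"])
u=R0.apply([.804,0,-.594]);f=p0-.15*u
print(s["t"],p0,"u",u,"foot",f,"head",p0+.05*u)
S=read_camera("scene");T=read_camera("top")
print("scene px foot",proj(S,f),"head",proj(S,p0+.05*u),"top foot",proj(T,f),"head",proj(T,p0+.05*u))
E
python3 ft.py
```

```text
17.55 [ 0.5973 -0.015   0.3411] u [ 0.1737 -0.0252  0.9841] foot [ 0.5712 -0.0112  0.1935] head [ 0.606  -0.0163  0.3903]
scene px foot [[294.4949 248.2142]] head [[299.8753 173.7917]] top foot [[356.584 220.209]] head [[368.3839 184.2595]]
```

View pics/s10.png

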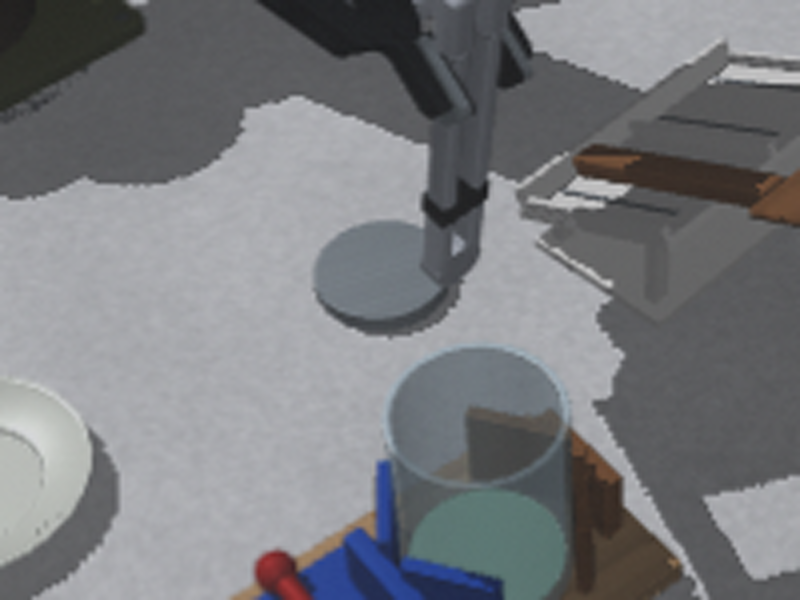

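View pics/top10.png

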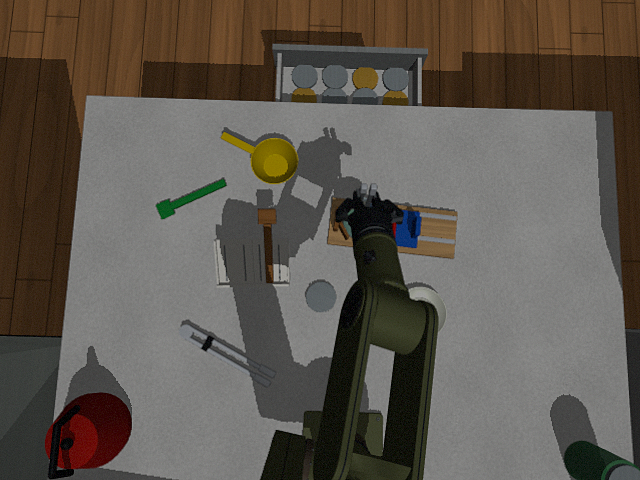

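Call:
carry_out --plan '[{"slide":[0.45,0.2,0.4],"rot":[0,0,0],"hand":1.5},{"slide":[0,0,0],"rot":[0,0,0],"hand":1.5},{"slide":[-1.4,0,1.45],"rot":[0,0,0],"hand":1.5},{"slide":[-1.4,0,1.45],"rot":[0,0,0],"hand":1.5},{"slide":[-1.4,0,1.45],"rot":[0,0,0],"hand":1.5},{"slide":[0,0,0],"rot":[0,0,0],"hand":1.5}]'

```text
t: 18.25
eef_pos: [0.601, -0.0159, 0.277]
ee_rot: [0.93, -0.003, 0.368, -0.013]
ft_force: [0.3, 0.3, -1.0]
finger_gap: 0.0246
```

```bash
python3 ft.py; python3 - <<'E'
from bench import *
from h import *
c=read_camera("scene");crop(c["img"],220,190,360,350,5,"pics/s11.png")
c=read_camera("wrist");cv2.imwrite("pics/w11.png",c["img"])
print(proj(c,[.597,-.029,.135]),get_state()["ft_force"])
E
```

```text
18.25 [ 0.601  -0.0159  0.277 ] u [ 0.1788 -0.0262  0.9832] foot [ 0.5742 -0.012   0.1295] head [ 0.61   -0.0173  0.3262]
scene px foot [[297.0204 271.7209]] head [[302.9294 206.4513]] top foot [[354.6582 223.7413]] head [[365.4196 190.3237]]
[[338.96257175 382.99881344]] [ 0.88808415  0.46861455 -0.86447103]
```

View pics/s11.png

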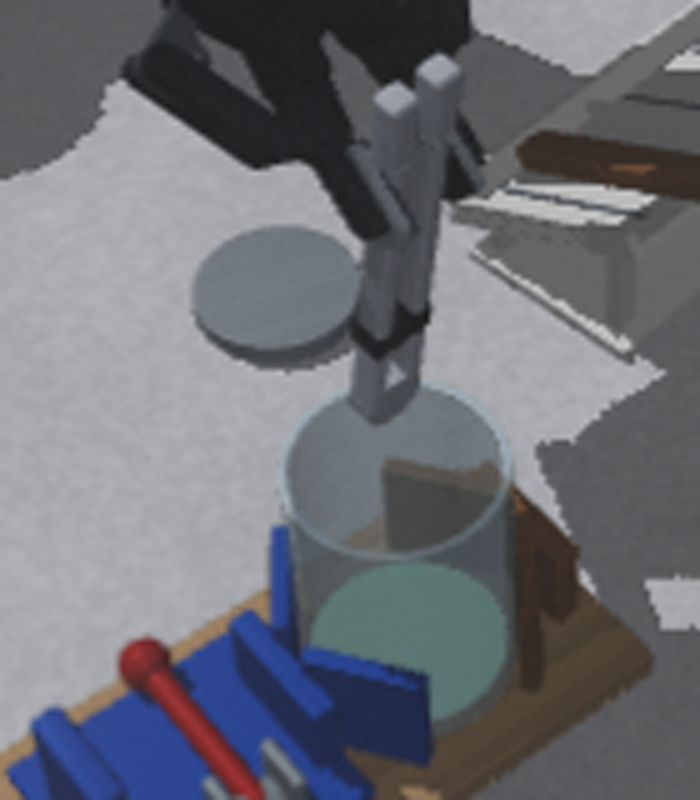

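View pics/w11.png

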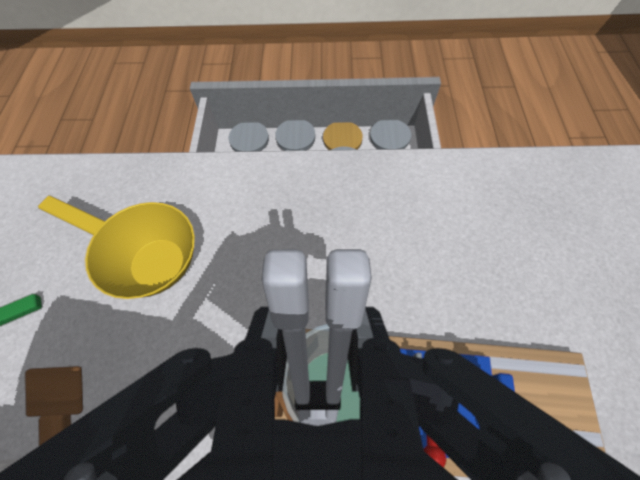

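```bash
python3 - <<'E'
from bench import *
from h import *
S=read_camera("scene")
g=lambda u,v:(220+u/5-.4,190+v/5-.4)
r=at_z(S,g(396,470),.135)
for p in [(377,415),(362,410),(395,412)]:
  for z in (.125,.13): print(p,z,at_z(S,g(*p),z)-r)
print(r)
E
```

```text
(377, 415) 0.125 [-0.03235498  0.01810714 -0.01      ]
(377, 415) 0.13 [-0.02895582  0.01548741 -0.005     ]
(362, 410) 0.125 [-0.03840331  0.01557829 -0.01      ]
(362, 410) 0.13 [-0.03496283  0.01297583 -0.005     ]
(395, 412) 0.125 [-0.02858554  0.02419368 -0.01      ]
(395, 412) 0.13 [-0.02521213  0.02153236 -0.005     ]
[ 0.60244265 -0.03207189  0.135     ]
```

Call:
carry_out --plan '[{"slide":[0.8,0.4,0.75],"rot":[0,0,0],"hand":1.5},{"slide":[0,0,0],"rot":[0,0,0],"hand":1.5},{"slide":[-1.4,0,1.45],"rot":[0,0,0],"hand":1.5},{"slide":[-1.4,0,1.45],"rot":[0,0,0],"hand":1.5},{"slide":[-1.4,0,1.45],"rot":[0,0,0],"hand":1.5},{"slide":[-1.4,0,1.45],"rot":[0,0,0],"hand":1.5},{"slide":[0,0,0],"rot":[0,0,0],"hand":1.5}]'

```text
t: 19.2
eef_pos: [0.6121, -0.0172, 0.2037]
ee_rot: [0.929, -0.004, 0.37, -0.015]
ft_force: [0.2, -0.7, -1.8]
finger_gap: 0.0248
```

```bash
python3 ft.py; python3 - <<'E'
from bench import *
from h import *
c=read_camera("scene");crop(c["img"],220,190,360,350,5,"pics/s12.png")
E
```

```text
19.2 [ 0.6121 -0.0172  0.2037] u [ 0.1761 -0.0297  0.9835] foot [ 0.5857 -0.0127  0.0562] head [ 0.6209 -0.0187  0.2529]
scene px foot [[302.3553 298.3603]] head [[308.423  241.7527]] top foot [[352.6658 224.3356]] head [[362.639  193.5875]]
```

View pics/s12.png

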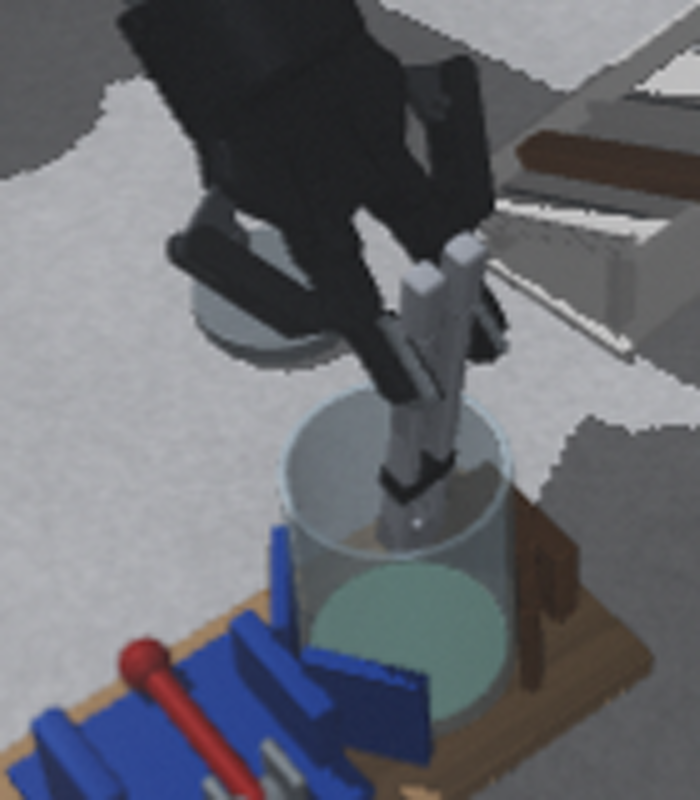

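Call:
carry_out --plan '[{"slide":[-1.4,0,1.1],"rot":[0,0,0],"hand":1.5},{"slide":[-0.9,0,0.8],"rot":[0,0,0],"hand":1.5},{"slide":[0,0,0],"rot":[0,0,0],"hand":1.5}]'

```text
t: 19.65
eef_pos: [0.611, -0.0157, 0.1851]
ee_rot: [0.928, -0.003, 0.372, -0.016]
ft_force: [-0.4, 1.3, -0.9]
finger_gap: 0.0247
```

Call:
carry_out --plan '[{"slide":[-0.3,0,0.3],"rot":[0,0,0],"hand":1.5},{"slide":[0,0,0],"rot":[0,0,0],"hand":1.5}]'

```text
t: 19.85
eef_pos: [0.6113, -0.0155, 0.1817]
ee_rot: [0.928, -0.002, 0.373, -0.016]
ft_force: [0.0, 1.2, -0.5]
finger_gap: 0.0246
```

```bash
python3 ft.py; python3 - <<'E'
from bench import *
from h import *
c=read_camera("scene");crop(c["img"],220,190,360,350,5,"pics/s13.png")
print(get_state()["ft_force"])
E
```

```text
19.85 [ 0.6113 -0.0155  0.1817] u [ 0.1702 -0.0286  0.9846] foot [ 0.5858 -0.0112  0.034 ] head [ 0.6198 -0.017   0.2309]
scene px foot [[303.3802 304.5313]] head [[309.1476 249.6836]] top foot [[351.456  225.7353]] head [[360.9262 196.3345]]
[-0.02525529 -0.4643272  -0.45467267]
```

View pics/s13.png

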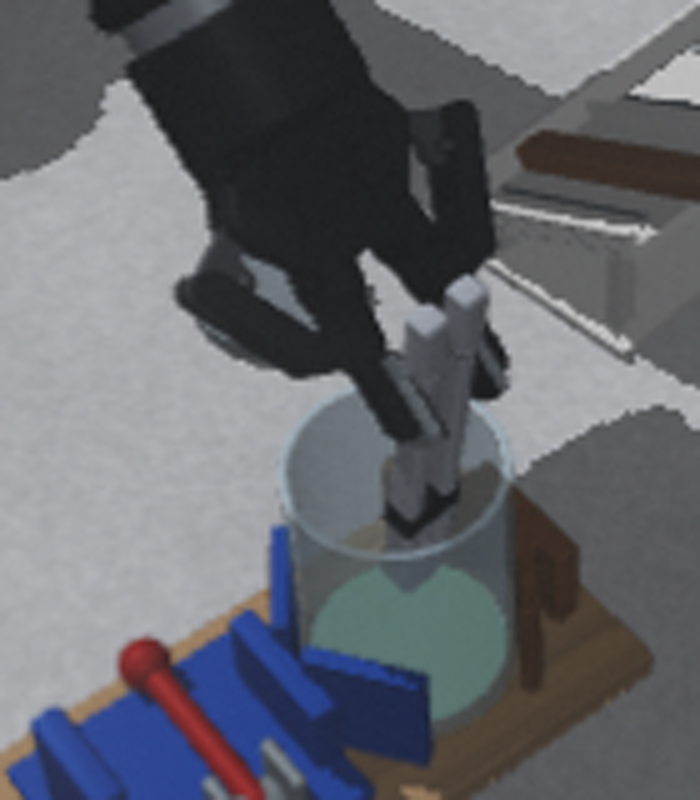

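Call:
carry_out --plan '[{"slide":[-0.5,0,0.5],"rot":[0,0,0],"hand":1.5},{"slide":[-0.2,0,0.2],"rot":[0,0,0],"hand":1.5},{"slide":[0,0,0],"rot":[0,0,0],"hand":1.5}]'

```text
t: 20.3
eef_pos: [0.6105, -0.0152, 0.1709]
ee_rot: [0.928, -0.002, 0.372, -0.016]
ft_force: [0.6, 0.2, -0.5]
finger_gap: 0.0247
```

Call:
carry_out --plan '[{"slide":[-0.2,0,0.2],"rot":[0,0,0],"hand":1.5},{"slide":[0,0,0],"rot":[0,0,0],"hand":1.5}]'

```text
t: 20.5
eef_pos: [0.611, -0.0151, 0.1686]
ee_rot: [0.928, -0.002, 0.372, -0.016]
ft_force: [0.1, 0.7, 0.4]
finger_gap: 0.0248
```

Call:
carry_out --plan '[{"slide":[-0.15,0,0.15],"rot":[0,0,0],"hand":1.5},{"slide":[0,0,0],"rot":[0,0,0],"hand":1.5}]'

```text
t: 20.7
eef_pos: [0.612, -0.015, 0.168]
ee_rot: [0.927, -0.002, 0.374, -0.016]
ft_force: [-1.2, -0.1, 6.8]
finger_gap: 0.025
```

Call:
carry_out --plan '[{"slide":[-0.15,0,0.15],"rot":[0,0,0],"hand":1.5},{"slide":[0,0,0],"rot":[0,0,0],"hand":1.5}]'

```text
t: 20.9
eef_pos: [0.6134, -0.0152, 0.1676]
ee_rot: [0.927, -0.002, 0.375, -0.016]
ft_force: [-0.9, -1.0, 10.6]
finger_gap: 0.0247
```

```bash
python3 - <<'E'
from bench import *
from h import *
s=get_state();p0=s["eef_pos"];R0=Ro.from_quat(s["ee_rot"])
R1=R0*Ro.from_rotvec([0,-(.36-.175),0])
u=R1.apply([.804,0,-.594]);print(u)
a=p0+[0,0,.006]
b=np.array([.577,-.019,.025])+.149*u;print(p0,b)
plan(p0,R0,a,R0);plan(a,R0,b,R1,n=4)
E
```

```text
[ 0.34244905 -0.02555052  0.93879061]
[ 0.61336573 -0.01518759  0.16756744] [ 0.62802491 -0.02280703  0.1648798 ]
rows 1 rot/row [0.0, 0.0, 0.0]
[0.42, -0.02, -0.43] 
rows 4 rot/row [0.0, -0.046, 0.0]
[0.11, 0.2, 0.41] [0.13, 0.2, 0.4] [0.15, 0.2, 0.39] [0.17, 0.2, 0.39]
```

Call:
carry_out --plan '[{"slide":[0.4,0,-0.4],"rot":[0,0,0],"hand":1.5},{"slide":[0.1,0.2,0.4],"rot":[0,-0.046,0],"hand":1.5},{"slide":[0.15,0.2,0.4],"rot":[0,-0.046,0],"hand":1.5},{"slide":[0.15,0.2,0.4],"rot":[0,-0.046,0],"hand":1.5},{"slide":[0.15,0.2,0.4],"rot":[0,-0.046,0],"hand":1.5},{"slide":[0,0,0],"rot":[0,0,0],"hand":1.5}]'

```text
t: 21.5
eef_pos: [0.6205, -0.0119, 0.1678]
ee_rot: [0.941, 0.005, 0.337, -0.024]
ft_force: [-0.3, -4.5, 0.3]
finger_gap: 0.0245
```

```bash
python3 ft.py; python3 - <<'E'
from bench import *
from h import *
c=read_camera("scene");crop(c["img"],220,190,360,350,5,"pics/s14.png")
print(get_state()["ft_force"])
E
```

```text
21.5 [ 0.6205 -0.0119  0.1678] u [ 0.2454 -0.0349  0.9684] foot [ 0.5837 -0.0067  0.0225] head [ 0.6328 -0.0137  0.2162]
scene px foot [[304.5466 306.0317]] head [[315.7668 258.2881]] top foot [[349.4386 227.1801]] head [[358.9879 192.3131]]
[ 1.61261846 -4.94903149  1.44959224]
```

View pics/s14.png

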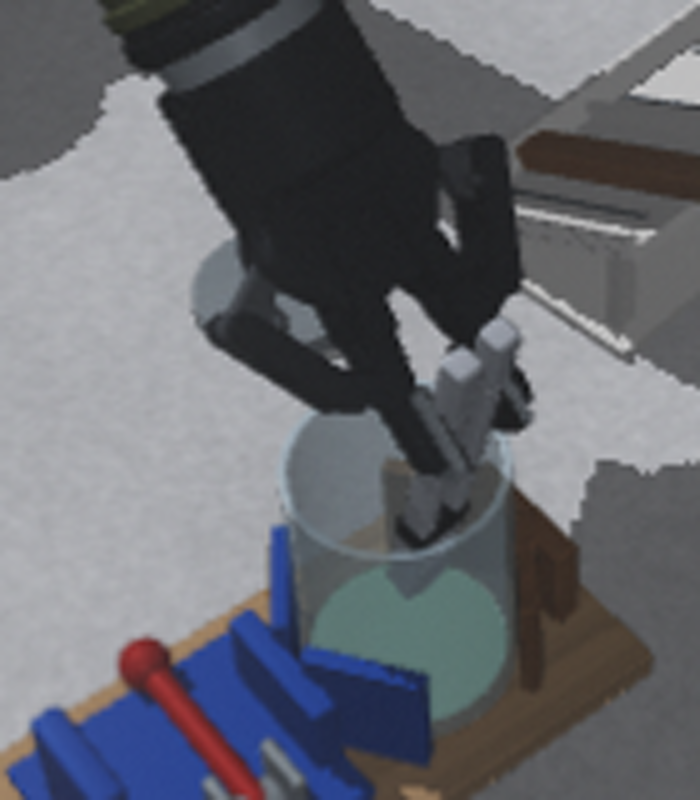

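```bash
python3 - <<'E'
from bench import *
from h import *
np.set_printoptions(precision=4,suppress=True)
s=get_state();print(s["joint_positions"],s["joint_velocities"],s["joint_torque"])
E
```

```text
[-0.1801  0.2794  2.0808  0.9885  0.1943  0.4616] [ 0.0008 -0.001   0.0028  0.0079 -0.004  -0.0004] [  3.2443 -35.5576 -15.8059   1.2825   1.0164   0.6123]
```

Near a wrist singularity (j5≈0.19) the rows fell short. I'll correct in small steps.

Call:
carry_out --plan '[{"slide":[0.2,0.1,-0.2],"rot":[0,-0.01,0],"hand":1.5},{"slide":[0.1,0.2,-0.1],"rot":[0,-0.02,0],"hand":1.5},{"slide":[0,0.2,0.1],"rot":[0,-0.02,0],"hand":1.5},{"slide":[0.05,0.2,0.15],"rot":[0,-0.02,0],"hand":1.5},{"slide":[0.05,0.2,0.15],"rot":[0,-0.02,0],"hand":1.5},{"slide":[0.05,0.1,0.15],"rot":[0,-0.02,0],"hand":1.5},{"slide":[0,0,0],"rot":[0,0,0],"hand":1.5}]'

```text
t: 22.35
eef_pos: [0.6261, -0.0205, 0.1681]
ee_rot: [0.958, 0.005, 0.285, -0.026]
ft_force: [3.1, -1.3, 1.2]
finger_gap: 0.0249
```

```bash
python3 ft.py; python3 - <<'E'
from bench import *
from h import *
np.set_printoptions(precision=4,suppress=True)
s=get_state();print(s["joint_positions"],s["ft_force"])
E
```

```text
22.35 [ 0.6261 -0.0205  0.1681] u [ 0.3488 -0.036   0.9361] foot [ 0.5738 -0.0151  0.0277] head [ 0.6435 -0.0223  0.2149]
scene px foot [[298.304  304.0467]] head [[316.38   264.6213]] top foot [[352.6238 230.5769]] head [[362.7243 188.0301]]
[-0.1876  0.2815  1.9783  0.4587  0.3531  0.9845] [ 5.02   -1.7143  2.957 ]
```

Call:
carry_out --plan '[{"slide":[0.1,0.15,0.2],"rot":[0,0,0],"hand":1.5},{"slide":[-0.05,0.15,0.2],"rot":[0,0,0],"hand":1.5},{"slide":[-0.1,0,0.2],"rot":[0,-0.02,0],"hand":1.5},{"slide":[0,0,0],"rot":[0,0,0],"hand":1.5}]'

```text
t: 22.85
eef_pos: [0.6271, -0.0232, 0.1608]
ee_rot: [0.962, 0.005, 0.273, -0.026]
ft_force: [3.9, -2.3, 0.6]
finger_gap: 0.0247
```

```bash
python3 ft.py; python3 - <<'E'
from bench import *
from h import *
c=read_camera("scene");crop(c["img"],220,190,360,350,5,"pics/s15.png")
print(get_state()["ft_force"])
E
```

```text
22.85 [ 0.6271 -0.0232  0.1608] u [ 0.3716 -0.0348  0.9273] foot [ 0.5713 -0.018   0.0217] head [ 0.6456 -0.025   0.2071]
scene px foot [[296.6466 305.8669]] head [[316.2029 269.0116]] top foot [[353.4958 231.8656]] head [[363.5357 188.0137]]
[ 4.5104572  -2.40145841  0.01456149]
```

View pics/s15.png

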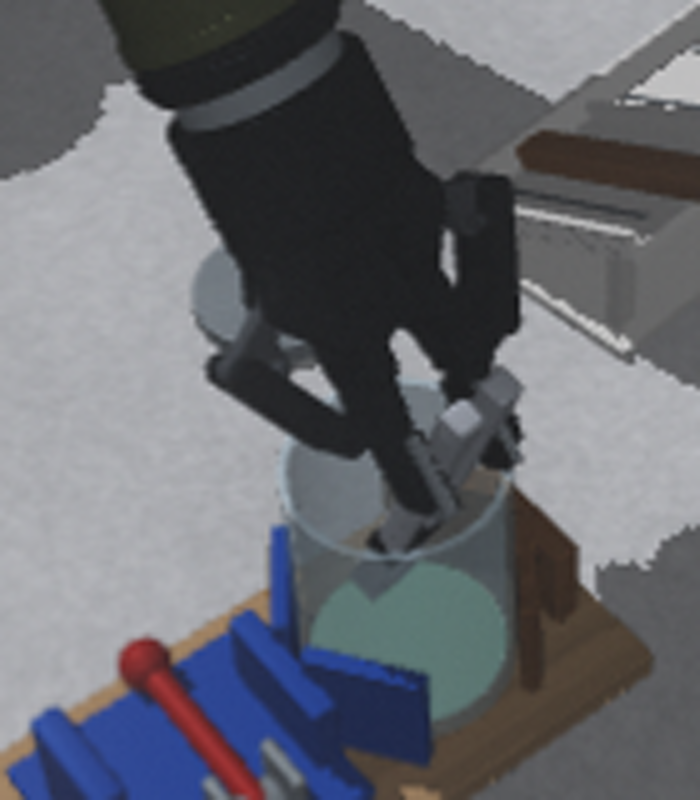

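Call:
carry_out --plan '[{"slide":[0,0,0],"rot":[0,0,0],"hand":3.0},{"slide":[0,0,0],"rot":[0,0,0],"hand":4.5},{"slide":[0,0,0],"rot":[0,0,0],"hand":5},{"slide":[0,0,-1.5],"rot":[0,0,0],"hand":5},{"slide":[0,0,-3],"rot":[0,0,0],"hand":5},{"slide":[0,0,-4],"rot":[0,0,0],"hand":5},{"slide":[0,0,-4],"rot":[0,0,0],"hand":5}]'

```text
t: 23.7
eef_pos: [0.5591, -0.0295, 0.2679]
ee_rot: [0.962, 0.005, 0.272, -0.026]
ft_force: [0.4, 0.2, -0.1]
finger_gap: 0.0502
```

```bash
python3 - <<'E'
from bench import *
from h import *
np.set_printoptions(precision=4,suppress=True)
s=get_state();print(s["t"],s["eef_pos"],s["ee_rot"],s["joint_positions"],s["ft_force"])
c=read_camera("scene");crop(c["img"],220,190,360,350,5,"pics/s16.png")
c=read_camera("wrist");cv2.imwrite("pics/w16.png",c["img"])
E
```

```text
23.7 [ 0.5591 -0.0295  0.2679] [ 0.9618  0.0049  0.2723 -0.0261] [-0.2405  0.0582  1.9294  0.2963  0.6473  1.1291] [ 0.4443  0.1577 -0.0501]
```

View pics/s16.png

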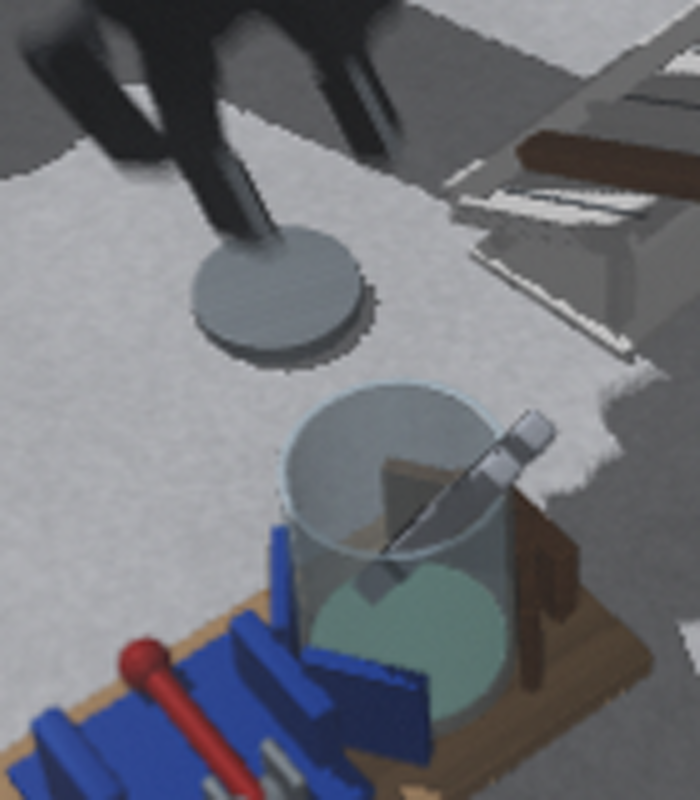

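View pics/w16.png

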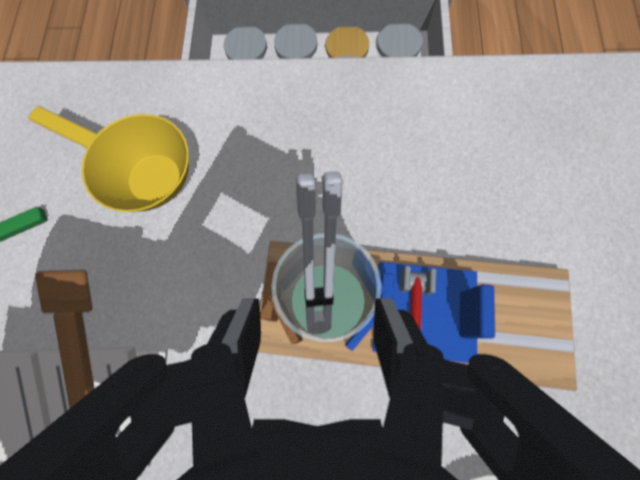

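Tongs stand in the jar and lean on the far (+x) rim; jar and clamp are undisturbed. Now the spatula, gripped at its head.

```bash
python3 - <<'E'
from bench import *
from h import *
s=get_state();p0=s["eef_pos"];R0=Ro.from_quat(s["ee_rot"])
R1=yawR(.036)*Ro.from_rotvec([0,-.35,0])
b=np.array([.56,.10,.29]);rv=(R0.inv()*R1).as_rotvec()
Rm=R0*Ro.from_rotvec(rv*.45)
plan(p0,R0,b,Rm,n=4);plan(b,Rm,np.array([.628,.208,.225]),R1,n=5)
E
```

```text
rows 4 rot/row [-0.005, -0.103, -0.002]
[0.2, -3.27, -0.2] [0.18, -3.26, -0.24] [0.16, -3.26, -0.27] [0.14, -3.26, -0.3] 
rows 5 rot/row [-0.005, -0.1, -0.002]
[1.19, -2.1, 1.55] [1.34, -2.1, 1.41] [1.48, -2.1, 1.26] [1.6, -2.11, 1.09] [1.71, -2.11, 0.92]
```

Call:
carry_out --plan '[{"slide":[0.2,-3.2,-0.2],"rot":[0,-0.1,0],"hand":6},{"slide":[0.2,-3.2,-0.2],"rot":[0,-0.1,0],"hand":6},{"slide":[0.2,-3.3,-0.3],"rot":[-0.01,-0.1,0],"hand":6},{"slide":[0.1,-3.3,-0.3],"rot":[-0.01,-0.1,0],"hand":6},{"slide":[1.2,-2.1,1.5],"rot":[-0.01,-0.1,0],"hand":6},{"slide":[1.3,-2.1,1.4],"rot":[-0.01,-0.1,0],"hand":6},{"slide":[1.5,-2.1,1.2],"rot":[0,-0.1,-0.01],"hand":6},{"slide":[1.6,-2.1,1.1],"rot":[0,-0.1,-0.01],"hand":6}]'

```text
t: 24.6
eef_pos: [0.6157, 0.1868, 0.2341]
ee_rot: [0.992, 0.02, -0.124, -0.003]
ft_force: [-0.5, -0.4, 0.1]
finger_gap: 0.0598
```

Call:
carry_out --plan '[{"slide":[1.7,-2.1,0.9],"rot":[0,-0.1,0],"hand":6},{"slide":[0,0,0],"rot":[0,0,0],"hand":6},{"slide":[0,0,0],"rot":[0,0,0],"hand":6}]'

```text
t: 24.9
eef_pos: [0.6287, 0.2074, 0.2182]
ee_rot: [0.984, 0.019, -0.175, -0.001]
ft_force: [-0.2, -0.2, -0.0]
finger_gap: 0.0601
```

```bash
python3 w.py pics/w17.png; python3 - <<'E'
from bench import *
from h import *
s=get_state();R=Ro.from_quat(s["ee_rot"]);print((yawR(.036).inv()*R).as_rotvec())
T=read_camera("top");crop(T["img"],205,180,305,295,5,"pics/t17.png")
E
```

```text
24.95 [0.6285 0.207  0.2208] [ 0.9848  0.0193 -0.1728 -0.0016] 0.05976912834044354 [ 0.2428 -0.0781 -0.593 ] [0.2168 0.6239 1.0789 0.0714 1.7789 1.7511]
[[238.7761 320.6297]]
[[168.2694 236.9846]]
[[316.2438 322.1293]]
[[315.2809 237.6604]]
[ 0.00951317 -0.34728402 -0.00322531]
```

View pics/w17.png

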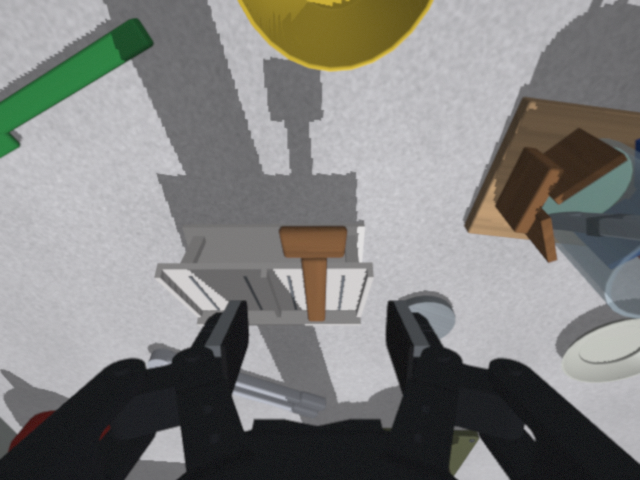

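Call:
carry_out --plan '[{"slide":[0.1,0,4],"rot":[0,0,0],"hand":6},{"slide":[0.1,0,4],"rot":[0,0,0],"hand":6},{"slide":[0.1,0,3],"rot":[0,0,0],"hand":6},{"slide":[0,0,1.3],"rot":[0,0,0],"hand":6},{"slide":[0,0,0],"rot":[0,0,0],"hand":6}]'

```text
t: 25.5
eef_pos: [0.5886, 0.2064, 0.1061]
ee_rot: [0.985, 0.019, -0.172, -0.002]
ft_force: [0.1, -0.4, 0.8]
finger_gap: 0.06
```

```bash
python3 w.py pics/w18.png; python3 -c "
from bench import *
from h import *
S=read_camera('scene');crop(S['img'],290,150,450,280,5,'pics/s18.png')"
```

```text
25.55 [0.5903 0.2068 0.1071] [ 0.9851  0.0193 -0.1707 -0.0024] 0.059933558147283794 [-0.4864 -0.4427 -0.2967] [0.2274 0.66   1.3093 0.0742 1.5078 1.7419]
[[208.3212 393.0857]]
[[ 22.9726 335.4457]]
[[315.6632 396.1168]]
[[312.0497 338.1749]]
```

View pics/w18.png

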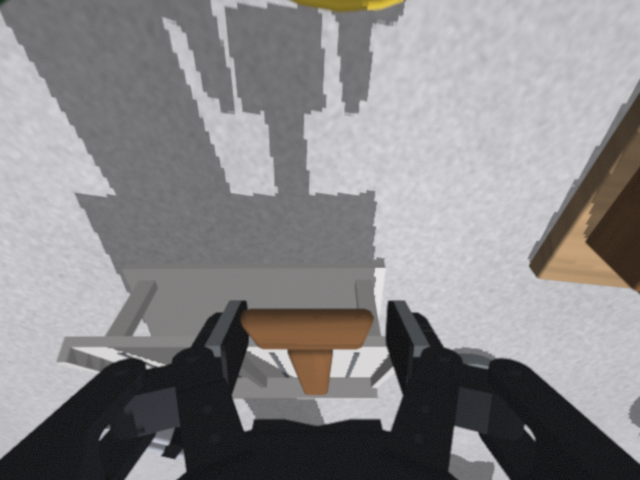

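View pics/s18.png

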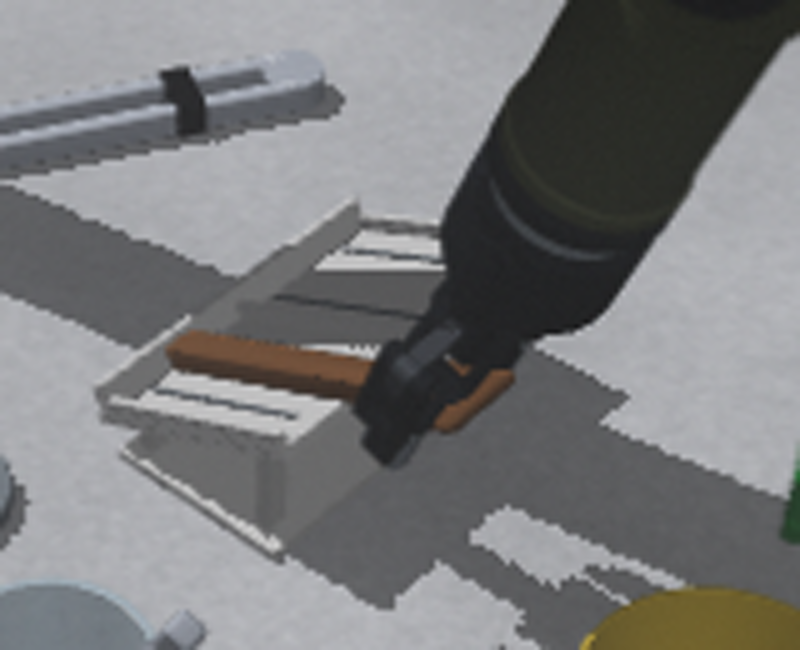

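Call:
carry_out --plan '[{"slide":[0.6,-0.2,-0.5],"rot":[0,0,0],"hand":6},{"slide":[0,0,0],"rot":[0,0,0],"hand":5.5},{"slide":[0,0,0],"rot":[0,0,0],"hand":3.5},{"slide":[0,0,0],"rot":[0,0,0],"hand":3.5},{"slide":[0,0,0],"rot":[0,0,0],"hand":3.5}]' --newtons 70

```text
t: 26.1
eef_pos: [0.5989, 0.2097, 0.1086]
ee_rot: [0.985, 0.019, -0.17, -0.003]
ft_force: [2.4, 0.5, 4.9]
finger_gap: 0.0449
```

```bash
python3 w.py pics/w19.png;python3 -c "
from bench import *
from h import *
S=read_camera('scene');crop(S['img'],290,150,450,280,5,'pics/s19.png')"
```

```text
26.15 [0.5989 0.2097 0.1086] [ 0.9852  0.0194 -0.1704 -0.0025] 0.044695604187829314 [2.9128 0.5195 5.9518] [0.2285 0.6694 1.2843 0.0747 1.5226 1.7438]
[[214.5661 397.7421]]
[[ 50.6896 348.2373]]
[[319.1147 400.8545]]
[[320.5395 351.2495]]
```

View pics/w19.png

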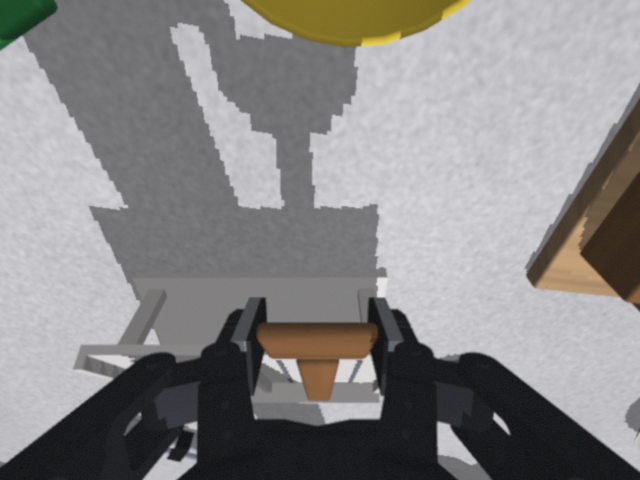

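View pics/s19.png

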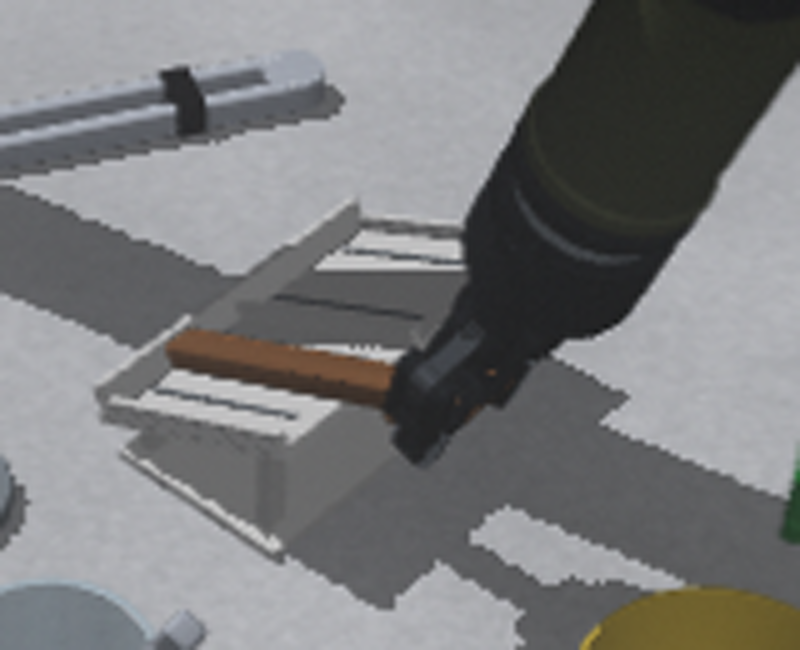

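```bash
python3 - <<'E'
from bench import *
from h import *
np.set_printoptions(precision=4,suppress=True)
s=get_state();p0=s["eef_pos"];R0=Ro.from_quat(s["ee_rot"])
R1=yawR(-.15)*Ro.from_rotvec([0,.59,0])
u=R1.apply([.71,0,-.704]);b=np.array([.597-.018,-.029-.013,.175])+.186*u;print(u,b)
a=p0+[0,0,.08]
plan(p0,R0,a,R0,n=3);plan(a,R0,b,R1,n=10)
E
```

```text
[ 0.1961 -0.0296  0.98  ] [ 0.6155 -0.0475  0.3573]
rows 3 rot/row [0.0, 0.0, 0.0]
[-0.89, -0.03, -2.51] [-0.89, -0.03, -2.51] [-0.89, -0.03, -2.51] 
rows 10 rot/row [-0.004, 0.093, 0.019]
[-0.51, 2.56, -1.64] [-0.31, 2.57, -1.67] [-0.1, 2.58, -1.68] [0.1, 2.59, -1.67] [0.31, 2.59, -1.64] [0.51, 2.59, -1.59] [0.7, 2.58, -1.53] [0.89, 2.57, -1.44] [1.07, 2.56, -1.34] [1.24, 2.54, -1.23]
```

Call:
carry_out --plan '[{"slide":[-0.5,0,-1.5],"rot":[0,0,0],"hand":3.5},{"slide":[-1.0,0,-3],"rot":[0,0,0],"hand":3.5},{"slide":[-1.1,0,-3],"rot":[0,0,0],"hand":3.5},{"slide":[-0.5,1.6,-1.6],"rot":[0,0.09,0.02],"hand":3.5},{"slide":[-0.3,2.6,-1.7],"rot":[0,0.093,0.02],"hand":3.5},{"slide":[-0.1,2.6,-1.7],"rot":[0,0.093,0.02],"hand":3.5},{"slide":[0.1,2.6,-1.7],"rot":[0,0.093,0.02],"hand":3.5},{"slide":[0.3,2.6,-1.6],"rot":[0,0.093,0.02],"hand":3.5}]'

```text
t: 27.0
eef_pos: [0.6059, 0.0873, 0.2721]
ee_rot: [0.998, -0.031, 0.06, 0.002]
ft_force: [0.5, -0.0, -0.6]
finger_gap: 0.0446
```

Call:
carry_out --plan '[{"slide":[0.5,2.6,-1.6],"rot":[0,0.093,0.02],"hand":3.5},{"slide":[0.7,2.6,-1.5],"rot":[0,0.093,0.02],"hand":3.5},{"slide":[0.9,2.6,-1.4],"rot":[0,0.093,0.02],"hand":3.5},{"slide":[1.1,2.6,-1.3],"rot":[0,0.093,0.02],"hand":3.5},{"slide":[1.2,2.5,-1.2],"rot":[0,0.093,0.02],"hand":3.5},{"slide":[0,0.9,0],"rot":[0,0,0],"hand":3.5},{"slide":[0,0,0],"rot":[0,0,0],"hand":3.5},{"slide":[0,0,0],"rot":[0,0,0],"hand":3.5}]'

```text
t: 27.8
eef_pos: [0.6134, -0.0516, 0.3496]
ee_rot: [0.955, -0.079, 0.285, 0.006]
ft_force: [0.2, -1.0, -0.1]
finger_gap: 0.0444
```

```bash
sed -e 's/\.804,0,-\.594/.71,0,-.704/' -e 's/\.15\*u/.186*u/g' -e 's/\.05\*u/.014*u/g' ft.py > ft2.py; cat >> ft2.py <<'E'
import sys
print(s["joint_positions"],s["ft_force"],"theta",(yawR(0).inv()*R0).as_rotvec(),"foot off",f-[.597,-.029,.021])
crop(S["img"],220,170,360,330,5,sys.argv[1])
E
python3 ft2.py pics/s20.png; python3 w.py pics/w20.png
```

```text
27.8 [ 0.6134 -0.0516  0.3496] u [ 0.2026 -0.065   0.977 ] foot [ 0.5758 -0.0395  0.1679] head [ 0.6163 -0.0525  0.3633]
scene px foot [[285.4667 266.5733]] head [[287.4811 201.0723]] top foot [[367.4442 220.6487]] head [[384.9873 183.2596]]
[-0.1756  0.0528  1.7228  0.0563  0.7892  1.5318] [ 0.1982 -1.0033 -0.1323] theta [-0.0117  0.5793  0.1598] foot off [-0.0212 -0.0105  0.1469]
27.95 [ 0.614  -0.051   0.3494] [ 0.9552 -0.078   0.2855  0.0057] 0.04467656889880339 [ 0.2643  0.6355 -1.4884] [-0.1744  0.0536  1.7227  0.0563  0.788   1.5314]
[[ 41.2133 574.6333]]
[[-27.0558 409.5025]]
[[122.7805 556.0493]]
[[ 69.6985 388.7408]]
```

View pics/s20.png

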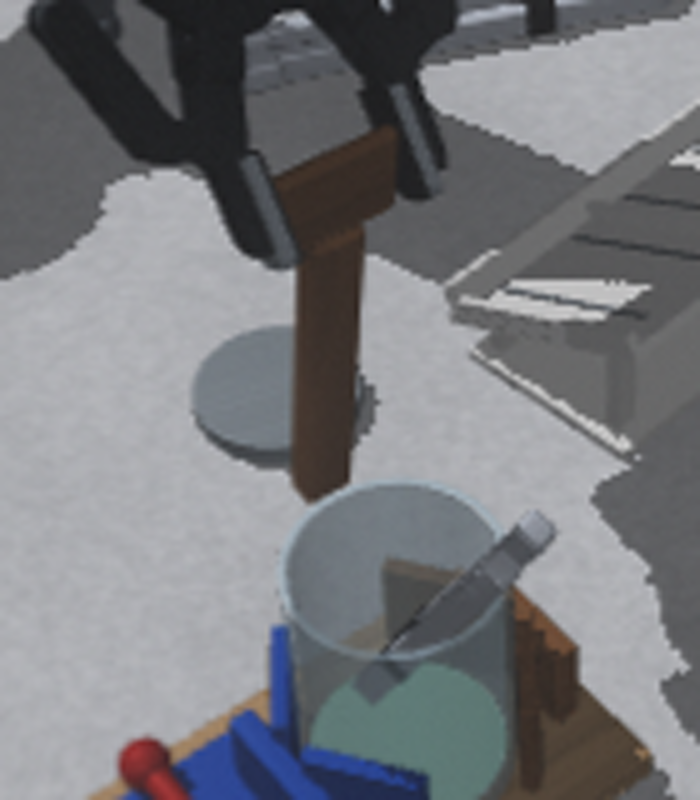

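View pics/w20.png

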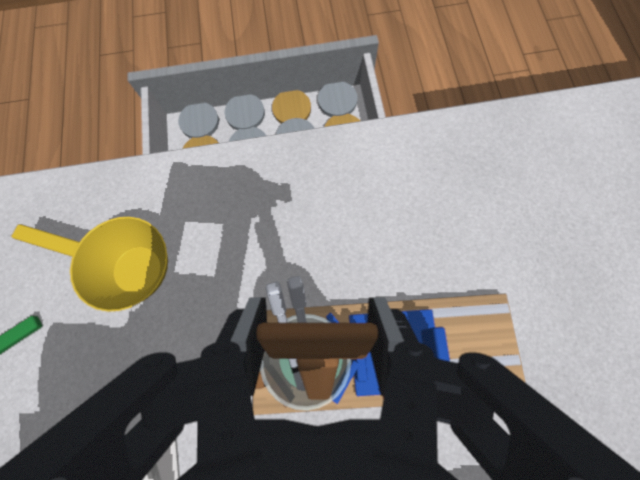

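```bash
python3 - <<'E'
from bench import *
from h import *
S=read_camera("scene")
g=lambda u,v:(220+u/5-.4,170+v/5-.4)
r=at_z(S,g(396,570),.135)
for z in (.16,.165): print(at_z(S,g(322,485),z)-r)
s=get_state();R=Ro.from_quat(s["ee_rot"])
for v in ([0,0,-1],[1,0,0],[0,1,0]): print(v,R.inv().apply(v).round(3))
E
```

```text
[-0.03423184 -0.00533737  0.025     ]
[-0.0306485  -0.00792047  0.03      ]
[0, 0, -1] [-0.547  0.034  0.837]
[1, 0, 0] [ 0.825 -0.152  0.545]
[0, 1, 0] [-0.146 -0.988 -0.055]
```

Call:
carry_out --plan '[{"slide":[0.5,0.5,0.3],"rot":[0,0,0],"hand":3.5},{"slide":[0,0,0],"rot":[0,0,0],"hand":3.5},{"slide":[-1.1,0.05,1.7],"rot":[0,0,0],"hand":3.5},{"slide":[-1.1,0.05,1.7],"rot":[0,0,0],"hand":3.5},{"slide":[-1.1,0.05,1.7],"rot":[0,0,0],"hand":3.5},{"slide":[0,0,0],"rot":[0,0,0],"hand":3.5}]'

```text
t: 28.6
eef_pos: [0.6169, -0.0569, 0.2853]
ee_rot: [0.956, -0.079, 0.283, 0.006]
ft_force: [-0.7, -0.2, -0.7]
finger_gap: 0.0449
```

```bash
python3 ft2.py pics/s21.png
```

```text
28.6 [ 0.6169 -0.0569  0.2853] u [ 0.2078 -0.0655  0.9758] foot [ 0.5782 -0.0447  0.1038] head [ 0.6198 -0.0578  0.299 ]
scene px foot [[286.5199 290.3015]] head [[289.0056 233.6951]] top foot [[366.7054 224.3613]] head [[383.0499 189.5431]]
[-0.1862  0.1172  1.8206  0.0769  0.6335  1.5001] [-0.6865 -0.1528 -0.7447] theta [-0.0116  0.5739  0.1597] foot off [-0.0188 -0.0157  0.0828]
```

View pics/s21.png

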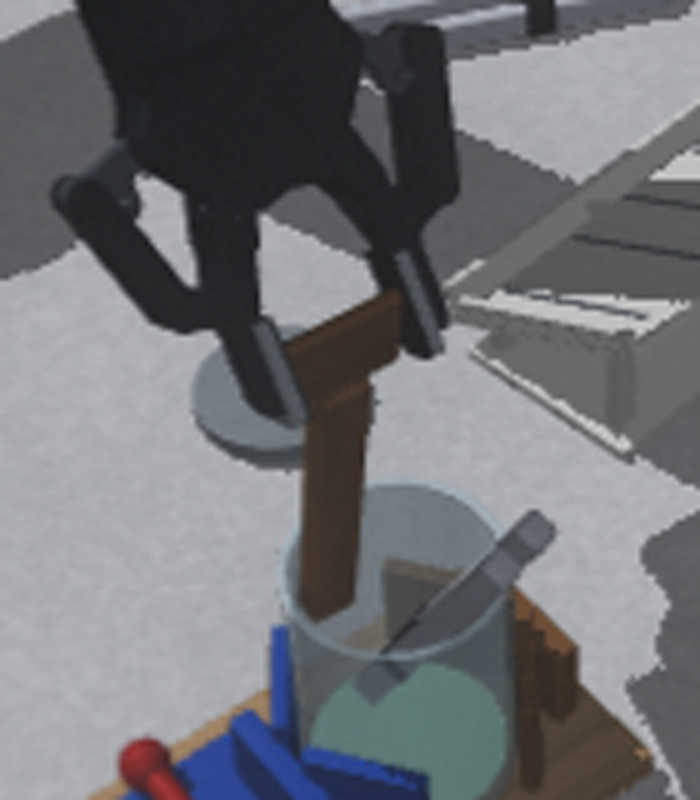

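Call:
carry_out --plan '[{"slide":[-0.85,0,1.85],"rot":[0,0,0],"hand":3.5},{"slide":[-1.1,0.05,1.7],"rot":[0,0,0],"hand":3.5},{"slide":[-1.1,0.05,1.7],"rot":[0,0,0],"hand":3.5},{"slide":[0,0,0],"rot":[0,0,0],"hand":3.5}]'

```text
t: 29.1
eef_pos: [0.6215, -0.0566, 0.2271]
ee_rot: [0.955, -0.079, 0.285, 0.006]
ft_force: [-1.3, 0.2, -0.4]
finger_gap: 0.0449
```

```bash
python3 ft2.py pics/s22.png
```

```text
29.1 [ 0.6215 -0.0566  0.2271] u [ 0.2039 -0.0648  0.9767] foot [ 0.5835 -0.0445  0.0455] head [ 0.6243 -0.0575  0.2408]
scene px foot [[290.2274 309.6679]] head [[293.0712 259.2767]] top foot [[364.2835 226.2017]] head [[379.2672 193.9087]]
[-0.1836  0.1908  1.9041  0.097   0.4726  1.478 ] [-1.2771  0.2196 -0.4148] theta [-0.0119  0.5779  0.1595] foot off [-0.0135 -0.0155  0.0245]
```

View pics/s22.png

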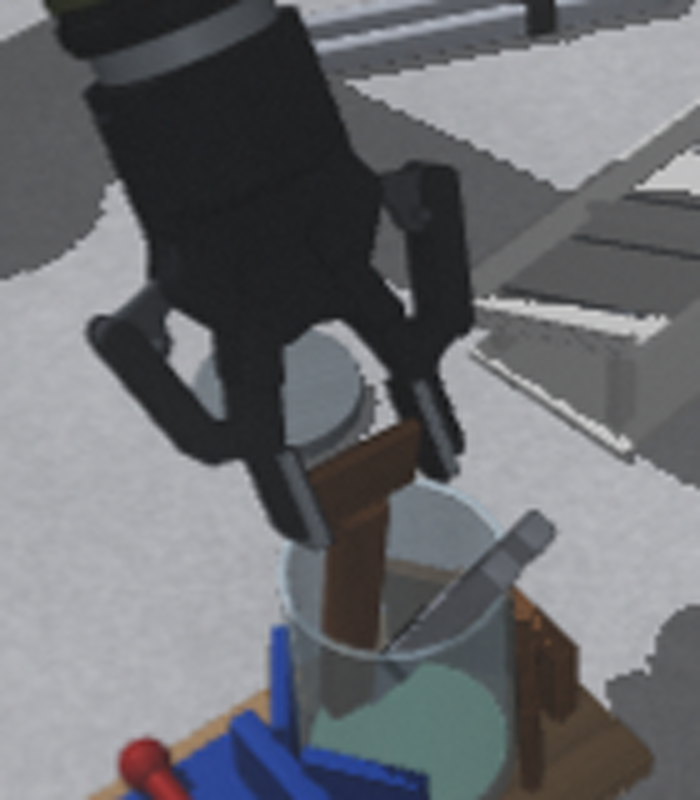

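Clear inside the jar. I'll lower the last 2.5 cm gently.

Call:
carry_out --plan '[{"slide":[-0.6,0.05,0.8],"rot":[0,0,0],"hand":3.5},{"slide":[-0.5,0,0.6],"rot":[0,0,0],"hand":3.5},{"slide":[-0.2,0,0.3],"rot":[0,0,0],"hand":3.5},{"slide":[0,0,0],"rot":[0,0,0],"hand":3.5}]'

```text
t: 29.6
eef_pos: [0.6203, -0.0562, 0.2066]
ee_rot: [0.955, -0.079, 0.286, 0.006]
ft_force: [0.9, -0.1, -0.4]
finger_gap: 0.0447
```

Call:
carry_out --plan '[{"slide":[-0.15,0,0.2],"rot":[0,0,0],"hand":3.5},{"slide":[0,0,0],"rot":[0,0,0],"hand":3.5}]'

```text
t: 29.8
eef_pos: [0.6207, -0.0562, 0.2049]
ee_rot: [0.955, -0.078, 0.286, 0.006]
ft_force: [0.2, -0.6, 0.6]
finger_gap: 0.0447
```

Call:
carry_out --plan '[{"slide":[-0.15,0,0.2],"rot":[0,0,0],"hand":3.5},{"slide":[0,0,0],"rot":[0,0,0],"hand":3.5}]'

```text
t: 30.0
eef_pos: [0.6216, -0.0563, 0.2034]
ee_rot: [0.955, -0.079, 0.288, 0.006]
ft_force: [0.4, 0.2, 3.0]
finger_gap: 0.045
```

Call:
carry_out --plan '[{"slide":[0.35,0,0.15],"rot":[0,-0.02,0],"hand":3.5},{"slide":[0.3,0,0.25],"rot":[0,-0.02,0],"hand":3.5},{"slide":[0.3,0,0.25],"rot":[0,-0.02,0],"hand":3.5},{"slide":[0,0,0],"rot":[0,0,0],"hand":3.5}]'

```text
t: 30.4
eef_pos: [0.6331, -0.0582, 0.2025]
ee_rot: [0.963, -0.079, 0.258, 0.004]
ft_force: [0.3, 0.0, -0.3]
finger_gap: 0.0449
```

```bash
python3 ft2.py pics/s23.png
```

```text
30.4 [ 0.6331 -0.0582  0.2025] u [ 0.2568 -0.0723  0.9636] foot [ 0.5854 -0.0447  0.0233] head [ 0.6367 -0.0592  0.216 ]
scene px foot [[291.4008 316.6438]] head [[297.9261 273.3429]] top foot [[363.5145 226.9383]] head [[378.6096 191.2457]]
[-0.1818  0.2466  1.8703  0.088   0.5055  1.4862] [ 0.2759  0.0049 -0.2648] theta [-0.0078  0.523   0.1592] foot off [-0.0116 -0.0157  0.0023]
```

View pics/s23.png

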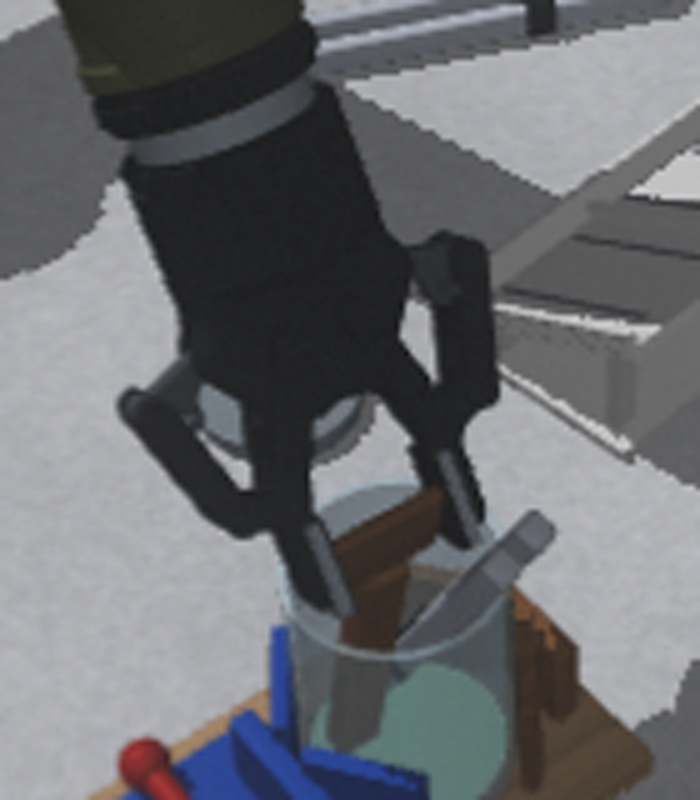

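Call:
carry_out --plan '[{"slide":[-0.1,0,0.2],"rot":[0,0,0],"hand":3.5},{"slide":[0,0,0],"rot":[0,0,0],"hand":3.5},{"slide":[0,0,0],"rot":[0,0,0],"hand":5.0},{"slide":[0,0,0],"rot":[0,0,0],"hand":5.2},{"slide":[0,0,-0.8],"rot":[0,0,0],"hand":5.2},{"slide":[0,0,-1.5],"rot":[0,0,0],"hand":5.4},{"slide":[0,0,-3],"rot":[0,0,0],"hand":5.5},{"slide":[0,0,-4],"rot":[0,0,0],"hand":5.5}]'

```text
t: 31.3
eef_pos: [0.5843, -0.0532, 0.2792]
ee_rot: [0.964, -0.079, 0.255, 0.004]
ft_force: [-1.1, 0.4, 0.3]
finger_gap: 0.0551
```

```bash
python3 ft2.py pics/s24.png; python3 w.py pics/w24.png >/dev/null
```

```text
31.3 [ 0.5843 -0.0532  0.2792] u [ 0.2626 -0.0734  0.962 ] foot [ 0.5355 -0.0395  0.1003] head [ 0.588  -0.0542  0.2926]
scene px foot [[274.7556 277.9636]] head [[278.3897 225.6489]] top foot [[364.2635 241.1637]] head [[380.8051 204.6499]]
[-0.1914  0.0902  1.8404  0.0737  0.6979  1.4985] [-1.1088  0.3911  0.3103] theta [-0.0072  0.5169  0.1595] foot off [-0.0615 -0.0105  0.0793]
```

View pics/s24.png

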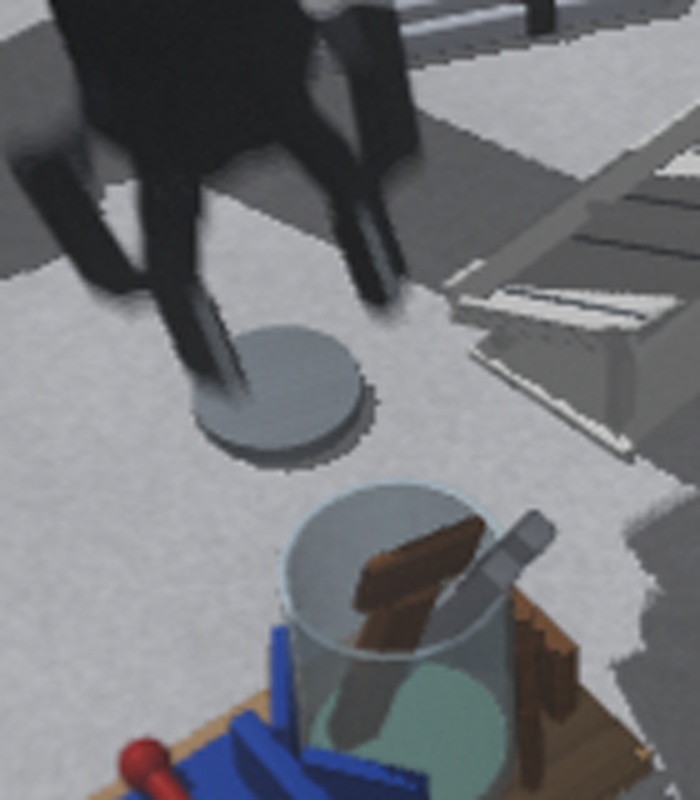

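View pics/w24.png

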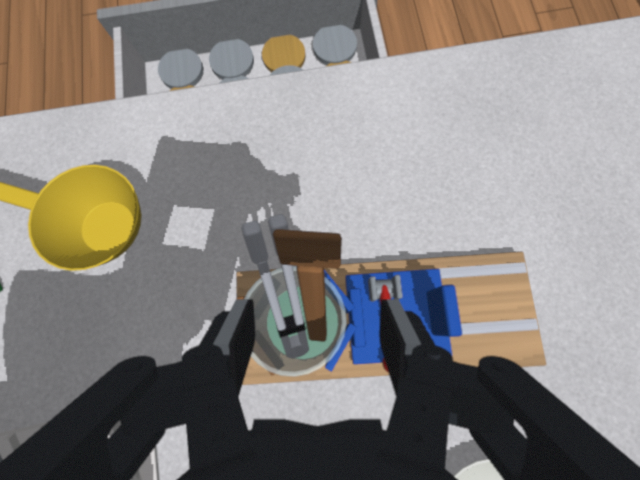

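Both tools are in the jar. I'll back away, let everything settle, and do the final checks.

Call:
carry_out --plan '[{"slide":[0,0,-4],"rot":[0,-0.05,0],"hand":5.5},{"slide":[-2,0,-3],"rot":[0,-0.1,0],"hand":5.5},{"slide":[-3.5,0,0],"rot":[0,-0.1,0],"hand":5.5},{"slide":[-2,0,0],"rot":[0,0,0],"hand":5.5},{"slide":[0,0,0],"rot":[0,0,0],"hand":5.5},{"slide":[0,0,0],"rot":[0,0,0],"hand":5.5},{"slide":[0,0,0],"rot":[0,0,0],"hand":5.5}]'

```text
t: 32.15
eef_pos: [0.4847, -0.0388, 0.3146]
ee_rot: [0.988, -0.079, 0.136, -0.006]
ft_force: [0.4, 0.3, -0.2]
finger_gap: 0.0546
```

```bash
python3 knob.py; python3 - <<'E'
from bench import *
from h import *
c=read_camera("scene");crop(c["img"],165,200,365,360,4,"pics/s25.png")
c=read_camera("top");cv2.imwrite("pics/t25.png",c["img"])
E
```

```text
(np.float64(393.00961538461536), np.float64(236.0480769230769), np.float32(1.84845)) (np.float64(247.54166666666666), np.float64(322.0833333333333), np.float32(3.1969))
TS [ 0.5554 -0.1242  0.0535]
32.25 [ 0.4847 -0.0388  0.3148] [ 0.9876 -0.0786  0.1358 -0.0061] [ 0.2936 -0.2767  0.4472]
```

View pics/s25.png

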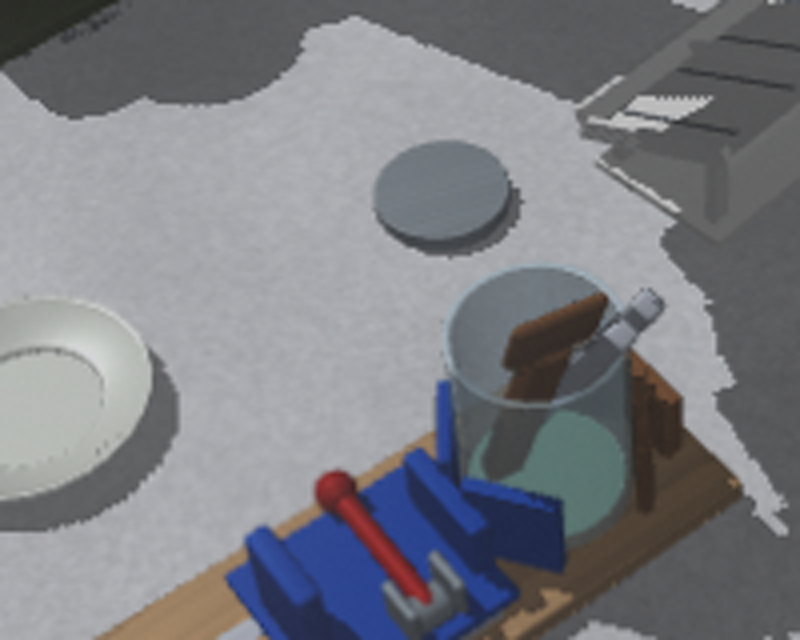

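View pics/t25.png

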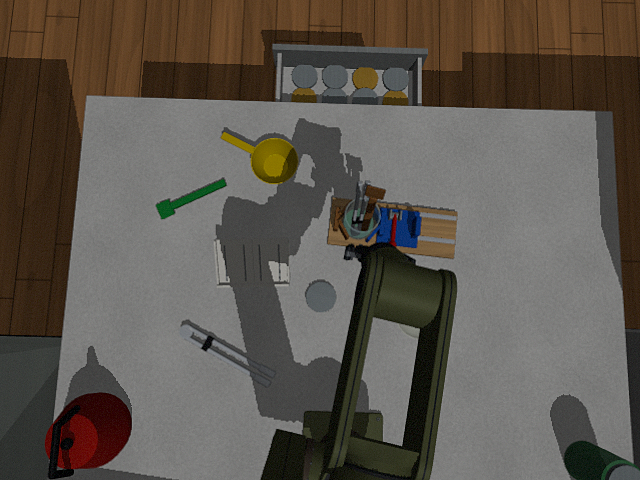

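View pics/tc7.png

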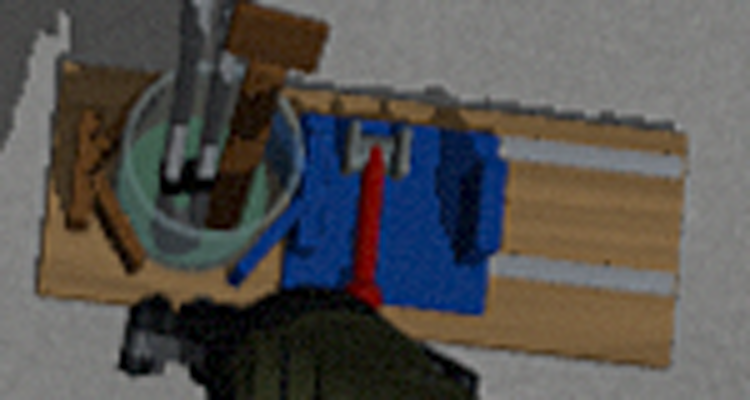

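```bash
python3 -c "
from bench import *
print(hand_in())"
```

```text
the job is handed in; nothing more can be done
None
```

The job is done and handed in at about 32 s on the robot's clock, well inside the 72 s limit; no verdict was reported.

**Jaw:** I pinched the blue tab and slid the jaw about 69 mm. It stopped hard at about 29 N, and the pictures show the jar touching both V-blocks.

**Lever:** I pressed the red lever to its stop. After my first retreat the knob looked about 4 mm high, so I pressed again to 26 N and touched it once more. Contact came where a fully-down knob should be, about 0.98 rad.
- One press briefly reached about 46 N vertically at the fingertips. The 40 N limit is stated for the arm or gripper's body, and the wrist stayed far below 120 N.

**Tools:** I gripped the tongs and then the spatula on the drainer and lowered each handle-end first until it touched the jar floor. Each was released there, leaning on the +x (far) side of the rim.

**Final pictures:**
- Both tools stand in the jar and the jar is upright between the V-blocks.
- The knob is at the same scene pixel as after locking.
- The lid and sieve look unmoved. The saucer looks unmoved in the scene picture, but the arm hid most of it in the last top view.
- The last two-camera height estimate for the knob (0.053 m) disagreed. The arm covered the knob in the top view, so I disregarded it.

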